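Load the spatula dryer and lock its carriage

TASK

Load the spatula dryer: bring the empty tray carriage out from under the clear canopy to the loading station at the other end of its rail and lock it there, then lay each spatula on the bench flat in the tray compartment of its own colour, handle on the coloured patch and blade towards the blower, and, with all of them laid, slide the carriage back to the dryer station and lock it there. To release or lock the carriage pull its brass spring collar up, turn it (counter-clockwise seen from above to release, clockwise to lock) and let it drop fully home; leave the glassware and bottles where they stand.

Things in the scene. Friction and masses are not known exactly. Their poses are not given: they have to be found in the camera images.
- red_mid (a point): Handle centre (half-way up: 7 mm above what it lies on) of the red spatula; may be absent. 120 mm long, 45 g: red handle 70 long x 14 wide x 14 high, then a steel blade 50 x 18 x 3 at mid height. This point is 35 mm from the handle end; the spatula balances about 10 mm from it towards the blade. x axis: along the spatula to the blade tip; z up.
- red_tip (a point): Blade tip of the red spatula, 85 mm from the handle centre along its x axis.
- slot_red (a point): red compartment of the tray (patch of that colour at its handle end): point on its floor, 34 mm above the bench, where the handle centre belongs. x along it to the blade end (blower side), z up. Inside 28 mm wide, 134 long (from 42 behind to 92 ahead of this point); side fences 20 high stand only beyond 20 behind and 48 ahead, so fingers fit beside a handle. Next compartment 42 mm away along y.
- yellow_mid (a point): Handle centre (half-way up: 7 mm above what it lies on) of the yellow spatula; may be absent. 120 mm long, 45 g: yellow handle 70 long x 14 wide x 14 high, then a steel blade 50 x 18 x 3 at mid height. This point is 35 mm from the handle end; the spatula balances about 10 mm from it towards the blade. x axis: along the spatula to the blade tip; z up.
- yellow_tip (a point): Blade tip of the yellow spatula, 85 mm from the handle centre along its x axis.
- slot_yellow (a point): yellow compartment of the tray (patch of that colour at its handle end): point on its floor, 34 mm above the bench, where the handle centre belongs. x along it to the blade end (blower side), z up. Inside 28 mm wide, 134 long (from 42 behind to 92 ahead of this point); side fences 20 high stand only beyond 20 behind and 48 ahead, so fingers fit beside a handle. Next compartment 42 mm away along y.
- green_mid (a point): Handle centre (half-way up: 7 mm above what it lies on) of the green spatula; may be absent. 120 mm long, 45 g: green handle 70 long x 14 wide x 14 high, then a steel blade 50 x 18 x 3 at mid height. This point is 35 mm from the handle end; the spatula balances about 10 mm from it towards the blade. x axis: along the spatula to the blade tip; z up.
- green_tip (a point): Blade tip of the green spatula, 85 mm from the handle centre along its x axis.
- slot_green (a point): green compartment of the tray (patch of that colour at its handle end): point on its floor, 34 mm above the bench, where the handle centre belongs. x along it to the blade end (blower side), z up. Inside 28 mm wide, 134 long (from 42 behind to 92 ahead of this point); side fences 20 high stand only beyond 20 behind and 48 ahead, so fingers fit beside a handle. Next compartment 42 mm away along y.
- blue_mid (a point): Handle centre (half-way up: 7 mm above what it lies on) of the blue spatula; may be absent. 120 mm long, 45 g: blue handle 70 long x 14 wide x 14 high, then a steel blade 50 x 18 x 3 at mid height. This point is 35 mm from the handle end; the spatula balances about 10 mm from it towards the blade. x axis: along the spatula to the blade tip; z up.
- blue_tip (a point): Blade tip of the blue spatula, 85 mm from the handle centre along its x axis.
- slot_blue (a point): blue compartment of the tray (patch of that colour at its handle end): point on its floor, 34 mm above the bench, where the handle centre belongs. x along it to the blade end (blower side), z up. Inside 28 mm wide, 134 long (from 42 behind to 92 ahead of this point); side fences 20 high stand only beyond 20 behind and 48 ahead, so fingers fit beside a handle. Next compartment 42 mm away along y.
- carriage (a joint): Place of the carriage on its rail, m, growing away from the dryer: 0 = dryer station (tray under the clear canopy; the start), 0.22 = loading station (tray in the open); buffers at -0.012 and 0.232. Slides with about 2 N; at each station a sprung ball clicks in, centres it from about 4 mm away and takes about 8 N to leave.
- push_handle (a point): Point in the black upright push handle at the loading-side end of the carriage, 72 mm above the bench, 18 mm below the handle top. Handle 30 mm in its x (across the rail), 14 mm thick in its y (along the rail, towards the loading station), free from 28 to 90 mm above the bench, 80 mm from the collar axis on the blower side. Axes are the rail's.
- collar_grip (a point): Point on the vertical axis of the brass spring collar at the height to grip, 88 mm above the bench when down. Round barrel 34 mm in diameter from 54 to 100 mm above the bench, rim 40 mm in diameter above it to 106 mm. It rides on the carriage's loading-side end, on the robot's side. A red line on top and a red tongue below (32 mm long from the axis) show its angle. z up; x opposite to the tongue.
- collar (a joint): How far the collar is pulled up, m: 0 fully down (home), 0.014 fully up. Spring 5.5 N at the bottom, 9 N at the top; it drops when let go. Pull 10 to 14 mm up to turn it. Let go over the stop or the sill beside a notch it stays some mm up: not home.
- collar_turn (a joint): Turn of the collar, rad, counter-clockwise from above: 0 = locked (the start; tongue towards the robot, in the station's keeper notch once down), 1.35 = free, end stop (tongue along the rail; the carriage passes the keeper wall beyond about 1.0). A stop beside the tongue lets it pass between the two only while pulled up, and the keeper wall only at a station. Light friction: it stays where left.
- rail: Fixed rail; origin on the bench at its middle, x from robot to blower, y from dryer to loading station. White blower at x 0.088 to 0.168, 130 mm high; clear canopy over the docked tray, top 89 mm high, edge 60 mm short of the docked collar axis; blue keeper wall 60 mm high at x -0.088 to -0.081. Collar axis x -0.055, y 0.005 + carriage; tray (146 x 178 mm, rim 54 high) centre x 0, y -0.14 + carriage.
- amber: Bystander, to be left alone: small amber reagent bottle; origin under its centre.
- clearb: Bystander, to be left alone: small clear reagent bottle with orange cap; origin under its centre.
- beaker: Bystander, to be left alone: glass beaker; origin under its centre.
- mortar: Bystander, to be left alone: white porcelain mortar bowl; origin under its centre.
- jar: Bystander, to be left alone: clear glass jar with white cap; origin under its centre.
- rack: Bystander, fixed: green test-tube rack, 80 x 200 mm, tubes to 154 mm high; origin under its centre.
Not all that is in view belongs to the job. Leave any pink or purple look-alike of the part that bears yellow_mid alone.

How it is judged (in metres and radians):
On the way, in this order (a step that is already met when the one before it is completed fails the run):
1. the carriage is locked at the loading station, collar turned back and fully down (value of joint carriage between 0.215 and 0.225 m and value of joint collar_turn below 0.2 rad and value of joint collar below 0.003 m), for 0.2 s.
2. every spatula lies in the compartment of its colour, blade towards the blower, with the carriage still locked at the loading station (all of step 1 and x of red_mid in the frame of slot_red between -0.013 and 0.013 m and y of red_mid in the frame of slot_red between -0.012 and 0.012 m and z of red_mid in the frame of slot_red between 0.002 and 0.012 m and x of red_tip in the frame of slot_red above 0.065 m and y of red_tip in the frame of slot_red between -0.014 and 0.014 m and z of red_tip in the frame of slot_red between 0.001 and 0.013 m and x of yellow_mid in the frame of slot_yellow between -0.013 and 0.013 m and y of yellow_mid in the frame of slot_yellow between -0.012 and 0.012 m and z of yellow_mid in the frame of slot_yellow between 0.002 and 0.012 m and x of yellow_tip in the frame of slot_yellow above 0.065 m and y of yellow_tip in the frame of slot_yellow between -0.014 and 0.014 m and z of yellow_tip in the frame of slot_yellow between 0.001 and 0.013 m and x of green_mid in the frame of slot_green between -0.013 and 0.013 m and y of green_mid in the frame of slot_green between -0.012 and 0.012 m and z of green_mid in the frame of slot_green between 0.002 and 0.012 m and x of green_tip in the frame of slot_green above 0.065 m and y of green_tip in the frame of slot_green between -0.014 and 0.014 m and z of green_tip in the frame of slot_green between 0.001 and 0.013 m and x of blue_mid in the frame of slot_blue between -0.013 and 0.013 m and y of blue_mid in the frame of slot_blue between -0.012 and 0.012 m and z of blue_mid in the frame of slot_blue between 0.002 and 0.012 m and x of blue_tip in the frame of slot_blue above 0.065 m and y of blue_tip in the frame of slot_blue between -0.014 and 0.014 m and z of blue_tip in the frame of slot_blue between 0.001 and 0.013 m), for 0.2 s.
3. the loaded carriage is locked at the dryer station (value of joint carriage between -0.005 and 0.005 m and value of joint collar_turn below 0.2 rad and value of joint collar below 0.003 m and x of red_mid in the frame of slot_red between -0.013 and 0.013 m and y of red_mid in the frame of slot_red between -0.012 and 0.012 m and z of red_mid in the frame of slot_red between 0.002 and 0.012 m and x of red_tip in the frame of slot_red above 0.065 m and y of red_tip in the frame of slot_red between -0.014 and 0.014 m and z of red_tip in the frame of slot_red between 0.001 and 0.013 m and x of yellow_mid in the frame of slot_yellow between -0.013 and 0.013 m and y of yellow_mid in the frame of slot_yellow between -0.012 and 0.012 m and z of yellow_mid in the frame of slot_yellow between 0.002 and 0.012 m and x of yellow_tip in the frame of slot_yellow above 0.065 m and y of yellow_tip in the frame of slot_yellow between -0.014 and 0.014 m and z of yellow_tip in the frame of slot_yellow between 0.001 and 0.013 m and x of green_mid in the frame of slot_green between -0.013 and 0.013 m and y of green_mid in the frame of slot_green between -0.012 and 0.012 m and z of green_mid in the frame of slot_green between 0.002 and 0.012 m and x of green_tip in the frame of slot_green above 0.065 m and y of green_tip in the frame of slot_green between -0.014 and 0.014 m and z of green_tip in the frame of slot_green between 0.001 and 0.013 m and x of blue_mid in the frame of slot_blue between -0.013 and 0.013 m and y of blue_mid in the frame of slot_blue between -0.012 and 0.012 m and z of blue_mid in the frame of slot_blue between 0.002 and 0.012 m and x of blue_tip in the frame of slot_blue above 0.065 m and y of blue_tip in the frame of slot_blue between -0.014 and 0.014 m and z of blue_tip in the frame of slot_blue between 0.001 and 0.013 m), for 0.2 s.
At the end, for the whole second after the job is handed in: Carriage within 5 mm of the dryer station; collar turned to within 0.2 rad of locked and down to within 3 mm; each spatula present flat in the compartment of its colour (handle centre within 13 mm along, 12 mm across, 5 mm up), blade tip at the blower end (all of step 3); the robot touches nothing.
It fails at once if the small amber reagent bottle is moved more than 30 mm (distance of amber from where it was at the start of the episode above 0.03 m).
It fails at once if the small clear reagent bottle with orange cap is moved more than 30 mm (distance of clearb from where it was at the start of the episode above 0.03 m).
It fails at once if the glass beaker is moved more than 30 mm (distance of beaker from where it was at the start of the episode above 0.03 m).
It fails at once if the white porcelain mortar bowl is moved more than 30 mm (distance of mortar from where it was at the start of the episode above 0.03 m).
It fails at once if the clear glass jar with white cap is moved more than 30 mm (distance of jar from where it was at the start of the episode above 0.03 m).
Of sp_red, sp_yellow, sp_green, sp_blue only 2 to 4 are there at a start; the rules pass over those that are not, and their reading is None.
At some moment in a run one of sp_red, sp_yellow, sp_green, sp_blue may be knocked a few centimetres aside while the robot is not near it.
Once in a run the grip may slacken for a moment while it holds something.
It also fails if it takes over 210 s, if anything falls off the work surface, if the arm or the gripper's body presses on something with over 40 N, if the wrist force passes 120 N, or if a joint passes its speed limit or range.

ROBOT

A 6-joint arm with a two-finger parallel gripper is mounted at the origin on the work surface. World frame = base frame: x ahead of the robot, y to its left, z up, the work surface at z = 0. Lengths are in mm, angles in rad, forces in N, time in s.
With the tool pointing down it reaches from about 275 to 725 mm from the base axis. Payload 15.9 kg.
Tool frame: the origin (TCP) lies between the finger pads; the fingertips stand 17 mm ahead of it and the grasp point (between the pads) lies 2 mm behind it; z points along the fingers, y is the line along which they close (so a half turn about z gives the same grasp; the last joint's range is limited). The gripper opens to 85 mm and grips with 20 to 120 N. Pads are 22 mm wide; open, the fingers measure 114 mm over their backs; the gripper's body (76 mm by 85 mm) begins 54 mm behind the grasp point. The pads swing forward as they close: fully open they stand 13 mm farther back than shut.
Start: joints at [1.308, 0.213, -0.034, 1.323, 0, 1.571], TCP at [129.887, 482.82, 248.306] pointing down, gripper open.
Joint ranges: [-2.98, 2.98], [-0.74, 1.72], [-1.14, 1.35], [-2.1, 2.04], [-1.57, 1.44], [-3.14, 3.14]. Speed limits (rad/s): [1.89, 1.89, 2.39, 2.57, 3.14, 3.14].

INTERFACE

Orientations are given as [roll, pitch, yaw] about the fixed x, y, z axes, in that order (R = Rz(yaw) Ry(pitch) Rx(roll)).
In Python, from bench import sense, grab_frame, camera_params, hand_in, outline_of gives the robot as it stands.
- The arm moves only by the tool move_arm, never from a script. Its argument "deltas" is a list of rows, each a list of 2 entries, a list of its own where there are three numbers: the shift along the world's x, y, z in mm, then the turn about the world's z in degrees. In form: [[[dx, dy, dz], twist], ...]. A call has 1 to 10 rows; each row shifts and turns the commanded pose from where the row before left it; what a row does not reach is not made up. A row lasts 1/8 s, in which the tool goes at most 62.5 mm and 10.7 degrees, less where a joint would pass 70% of its speed; a pose out of reach is approached as far as the arm can. A call is refused whole if a number of a shift passes 62.5 or a number of a turn 10.7, either way. A call with a gripper value outside its range is refused whole. "grip" is the finger opening in mm, from 0 to 85.4, set as the call begins (left out, the last holds). The fingers move at their own pace and stop on an object; "squeeze" is the grip in N (left out, the last holds). Time passes only in rows, so rows that do not move let the fingers close. It gives the time, the measured TCP pose, the force, the opening and the grip force at its end, in the units of the state.
- sense(): the state, without advancing time (a new reading comes with each control period).
- grab_frame(name): name is "side" or "top" or "wrist"; returns the picture (480x640x3 uint8, blue, green, red); there is no depth.
- camera_params(name): a dict with "vertical_fov" (degrees; the focal length in pixels is half the picture's height over the tangent of half this angle, whatever the lens; pixels are square), "cx", "cy" (the principal point, pixels), "R" (3x3) and "t" (3): a world point X has camera coordinates R X + t. Camera axes: x right, y down, z forward; pixel columns grow to the right and rows downward; lengths in mm; the calibration is good to about 2 mm. A picture is of the moment at which its call begins: read the wrist's pose just before it. camera_params takes no time and is no camera call; for the wrist camera it gives the pose at the moment of the call.
- hand_in(): hands the job in; it is judged then, once.
Trained networks look in the newest picture that a camera, given by its name, has taken for a name from the list of things; names that differ only in an ending like _2 or _b are one class to them, and where a whole thing is asked for, a point or a joint stands for the part that bears it (a point fixed in the world has none). Each returns a list of dicts, best first, with "conf" (0 to 1); they miss things now and then, are a little off and sometimes report something else, mostly with a low value. They report only what shows in the picture. A call takes as long as a camera call. They do not tell look-alikes from the thing itself.
- outline_of(camera, name): "mask" (480x640 bool, what is visible of it) and "at" ([column, row] in pixels, amid what is visible of it).
The state is a dict: "time": time; "q": joint angles; "joint_velocities": joint speeds; "joint_efforts": joint torques, N m; "ee_pos": TCP position; "tcp_rot": TCP orientation; "ft_force": force on the tool from outside, world axes, zero at the start; "wrist_torque": the same for the moment, N m; "grip_width": opening from 0.0 (shut) to 1.0 (fully open); "gripper_force": force on a finger pad.
Only numpy, scipy, OpenCV 4.12 (cv2) and the standard library are available. Lean on these libraries where they do the work, as an engineer would, in place of code of your own. Each camera call takes 0.05 s, during which the arm holds its last target. There are 200 camera calls.

## Working session

There is one attempt and no reset: what is moved stays moved. The work goes in short steps, Python scripts to look and compute and a tool call to move; the robot and the scene stay as the last step left them, time stands still between calls to the robot, and variables do not carry over. Pictures are saved under pics/ and viewed, at most 14 in all, crops included, and the job is handed in when it is done.

Besides the shell and the picture viewer there is one more tool, called after ">>>" by a JSON object that holds its "method" and its "body". move_arm: Moves the arm, as the interface text tells. Its arguments: {"type":"object","properties":{"deltas":{"type":"array","items":{"type":"array"}},"grip":{"type":"number"},"squeeze":{"type":"number"}},"required":["deltas"]}

```bash
mkdir -p pics; ls
python3 - <<'E'
from bench import *
import cv2
for c in("side","top"):
    cv2.imwrite(f"pics/{c}0.png",grab_frame(c)); p=camera_params(c); print(c,p)
s=sense();print(s["time"],s["ee_pos"],s["tcp_rot"],s["grip_width"])
for n in["red_mid","yellow_mid","green_mid","blue_mid","collar_grip","push_handle","slot_red","slot_blue","slot_green","slot_yellow","rail","rack","amber","clearb","beaker","mortar","jar"]:
    try:print(n,[(round(d["conf"],2),[int(v) for v in d["at"]],int(d["mask"].sum())) for d in outline_of("top",n)])
    except Exception as e:print(n,e)
E
```

```text
pics
side {'vertical_fov': 43.53359526913554, 'cx': 323.2267745280266, 'cy': 238.80437016067194, 'R': array([[ 0.7282639 , -0.68509937,  0.01644827],
       [-0.36829368, -0.41151333, -0.83367652],
       [ 0.57791995,  0.60107872, -0.55200807]]), 't': array([-344.01316889,  231.70478757, 1245.38821186])}
top {'vertical_fov': 47.996636323300386, 'cx': 316.5204253993936, 'cy': 243.15723977989418, 'R': array([[ 0.01834354, -0.99970097, -0.01617075],
       [-0.99629198, -0.01691646, -0.08435707],
       [ 0.08405829,  0.0176582 , -0.99630437]]), 't': array([   4.44866309,  472.10409505, 1422.92387194])}
0.1 [129.83524706 482.54485309 247.87089853] [-3.14057744e+00  2.10131315e-05  2.87877478e+00] 1.0013940800744063
red_mid [(0.76, [362, 256], 267)]
yellow_mid [(0.75, [434, 255], 264), (0.74, [482, 320], 336), (0.73, [380, 303], 292), (0.26, [325, 202], 194)]
green_mid [(0.8, [211, 255], 260), (0.7, [367, 179], 11934), (0.17, [339, 195], 2202)]
blue_mid [(0.54, [207, 256], 261)]
collar_grip []
push_handle [(0.67, [210, 258], 306), (0.64, [339, 193], 2074)]
slot_red [(0.64, [338, 196], 1982)]
slot_blue [(0.68, [343, 194], 2173), (0.36, [206, 253], 225)]
slot_green [(0.97, [337, 195], 2138)]
slot_yellow [(0.98, [338, 195], 2192), (0.41, [207, 257], 234)]
rail [(0.95, [367, 179], 11987), (0.65, [336, 194], 2121)]
rack [(0.8, [505, 191], 2806), (0.49, [336, 192], 2067)]
amber [(0.61, [204, 304], 230)]
clearb [(0.56, [327, 200], 217), (0.51, [429, 314], 263)]
beaker [(0.84, [140, 201], 612), (0.58, [505, 189], 2907), (0.18, [329, 202], 203)]
mortar [(0.74, [338, 197], 2277), (0.56, [112, 251], 897)]
jar [(0.76, [510, 256], 412)]
```

Run:
```python
import cv2
a=cv2.imread("pics/top0.png")[110:360,80:560]; cv2.imwrite("pics/c1.png",cv2.resize(a,(800,417),interpolation=cv2.INTER_CUBIC))
```

```text
(no output)
```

View pics/c1.png

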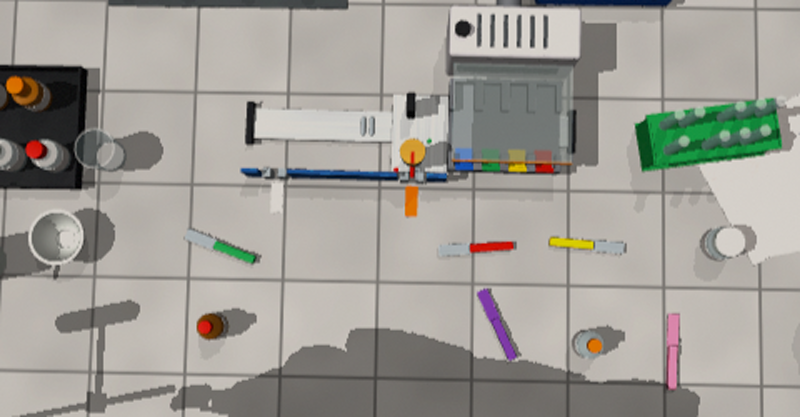

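View pics/side0.png

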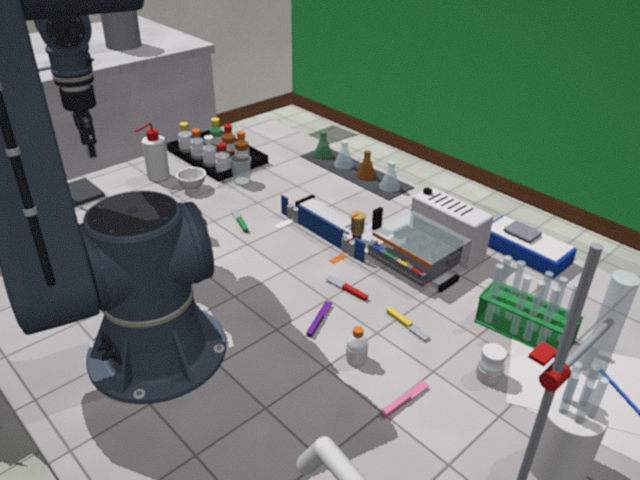

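```bash
cat > h.py <<'E'
import numpy as np,cv2
from bench import *
def ray(cam,u,v,z,p=None):
    p=p or camera_params(cam); f=240/np.tan(np.radians(p["vertical_fov"]/2))
    R=np.array(p["R"]);t=np.array(p["t"]); c=-R.T@t
    d=R.T@np.array([(u-p["cx"])/f,(v-p["cy"])/f,1.]); return c+d*(z-c[2])/d[2]
def proj(cam,X,p=None):
    p=p or camera_params(cam); f=240/np.tan(np.radians(p["vertical_fov"]/2))
    c=np.array(p["R"])@np.array(X,float)+np.array(p["t"]); return f*c[0]/c[2]+p["cx"],f*c[1]/c[2]+p["cy"]
H=dict(red=[(0,8),(172,180)],yellow=[(24,34)],green=[(50,75)],blue=[(100,125)])
def mask(img,col,smin=120,vmin=60):
    h=cv2.cvtColor(img,cv2.COLOR_BGR2HSV); m=np.zeros(img.shape[:2],np.uint8)
    for a,b in H[col]: m|=cv2.inRange(h,(a,smin,vmin),(b,255,255))
    return m
def blobs(m,amin=15):
    n,l,s,c=cv2.connectedComponentsWithStats(m); out=[]
    for i in range(1,n):
        if s[i,4]>=amin:
            ys,xs=np.nonzero(l==i); (cx,cy),(w,h),a=cv2.minAreaRect(np.c_[xs,ys].astype(np.float32))
            out.append((s[i,4],round(cx,1),round(cy,1),round(w,1),round(h,1),np.c_[xs,ys]))
    return sorted(out,key=lambda o:-o[0])
def handle(cam,img,col,z=10,p=None,amin=60):
    """handle blobs -> world centre, length, angle(mod pi)"""
    for b in blobs(mask(img,col),amin):
        P=np.array([ray(cam,u,v,z,p)[:2] for u,v in b[5]]); (c,(w,h),a)=cv2.minAreaRect(P.astype(np.float32))
        e=np.linalg.eigh(np.cov(P.T))[1][:,1]
        print(col,b[0],b[1:3],"W",np.round(c,1),"mean",np.round(P.mean(0),1),"wh",round(w),round(h),"ang",round(float(np.degrees(np.arctan2(e[1],e[0]))),1))
E
python3 - <<'E'
from h import *
img=cv2.imread("pics/top0.png"); p=camera_params("top")
for c in H: handle("top",img,c,10,p,15)
h=cv2.cvtColor(img,cv2.COLOR_BGR2HSV)
m=cv2.inRange(h,(12,120,90),(23,255,255))
for b in blobs(m,20): print("brass",b[:5],ray("top",b[1],b[2],106,p).round(1), ray("top",b[1],b[2],0,p).round(1))
# wall top ends
for u,v in((243,170),(447,177)): print(ray("top",u/1.6667+80,v/1.6667+110,60,p).round(1))
for n,(u,v) in dict(blackend=(251,122),handle=(411,105)).items(): print(n,ray("top",u/1.6667+80,v/1.6667+110,90,p).round(1))
E
```

```text
red 246 (40.4, 268.0) W [392.7 759.3] mean [398.6 754.6] wh 47 76 ang 153.0
red 134 (374.5, 257.5) W [ 436.9 -143.4] mean [ 436.8 -143.1] wh 14 68 ang 94.7
red 115 (101.0, 199.0) W [583.9 603.8] mean [583.2 604.3] wh 28 33 ang 73.3
red 114 (61.2, 160.8) W [688.4 719.6] mean [689.8 719.2] wh 36 29 ang 67.6
red 59 (406.0, 210.5) W [ 565.4 -227.1] mean [ 564.9 -226.5] wh 14 27 ang 82.6
red 57 (203.0, 305.5) W [300.1 313.9] mean [299.9 314.6] wh 19 22 ang 97.5
red 22 (327.0, 212.5) W [556.6 -13.9] mean [556.6 -13.6] wh 19 5 ang -179.0
yellow 131 (422.2, 255.3) W [ 444.9 -270.8] mean [ 444.9 -271.1] wh 70 13 ang 85.6
yellow 130 (34.5, 159.5) W [690.9 794. ] mean [689.1 794.6] wh 31 37 ang 66.6
yellow 127 (18.5, 197.5) W [584.4 831.6] mean [583.1 832.6] wh 30 36 ang 75.2
yellow 56 (390.0, 210.5) W [ 564.8 -184. ] mean [ 565.5 -184.6] wh 14 27 ang 86.5
green 1862 (504.6, 190.4) W [ 624.7 -492.5] mean [ 617.6 -482.5] wh 89 229 ang 96.8
green 115 (43.2, 163.1) W [681.3 769.2] mean [681.2 767.9] wh 27 45 ang -179.4
green 115 (220.1, 260.8) W [420.7 272.1] mean [421.  271.8] wh 69 13 ang 70.2
g
[... 1049 characters left out ...]
p.int32(115), 68.7, 164.2, 13.0, 16.5) [657.3 651.2 106. ] [681.3 703.3   0. ]
brass (np.int32(95), 44.0, 198.0, 10.0, 10.0) [568.7 709.8 106. ] [585.8 766.5   0. ]
brass (np.int32(71), 226.8, 85.9, 7.6, 18.8) [869.  250.9 106. ] [909.7 271.6   0. ]
brass (np.int32(60), 436.0, 316.5, 7.0, 8.0) [ 287.3 -288.3  106. ] [ 282.3 -309.9    0. ]
brass (np.int32(41), 395.5, 206.6, 2.0, 29.0) [ 560.7 -186.5  106. ] [ 577.2 -200.1    0. ]
brass (np.int32(30), 202.6, 301.2, 4.4, 11.1) [314.1 293.6 106. ] [311.3 317.7   0. ]
brass (np.int32(29), 204.4, 310.3, 4.9, 10.0) [291.6 288.3 106. ] [287.  311.9   0. ]
[546.5 251.5  60. ]
[540.6 -69.3  60. ]
blackend [617.3 235.8  90. ]
handle [647.7 -11.1  90. ]
```

Pictures: red handle at (374,257), yellow (422,255), green (220,261), with no blue spatula. The look-alikes are purple (378,305) and pink (483,320), and both stay put. The brass collar top is at (327,201); the caps at (436,316) and (93,162) could be taken for it. The carriage is docked under the canopy, so I'm moving to the collar first.

>>> {"method": "move_arm", "body": {"deltas": [[[40,-48,0],-6],[[43,-49,0],-6],[[43,-49,0],-6],[[43,-50,0],-6],[[43,-50,0],-6],[[43,-50,0],-6],[[43,-50,0],-6],[[43,-50,0],-6],[[43,-50,0],-6],[[40,-50,0],-8]]}}

```text
time: 2.2
ee_pos: [537.0, 5.8, 248.4]
tcp_rot: [3.141, -0.0, 1.792]
ft_force: [0.1, 1.3, -0.2]
grip_width: 0.994
gripper_force: 0.0
```

Run:
```python
from h import *
s=sense();print(s["time"],s["ee_pos"].round(1),np.degrees(s["tcp_rot"]).round(1),np.degrees(s["q"]).round(1))
p=camera_params("wrist");img=grab_frame("wrist");cv2.imwrite("pics/w1.png",img)
p=camera_params("wrist");print(p)
print(proj("wrist",[573,-13,106],p))
```

```text
2.2 [537.    5.8 248.4] [180.   -0.  102.7] [ 0.6 16.6  3.8 77.2  0.  77.9]
{'vertical_fov': 67.95344019888142, 'cx': 317.46254278039004, 'cy': 235.9266817939893, 'R': array([[ 9.78195317e-01,  2.07686713e-01,  3.88827705e-04],
       [ 1.98936152e-01, -9.37515001e-01,  2.85464586e-01],
       [ 5.96517333e-02, -2.79162770e-01, -9.58389179e-01]]), 't': array([-528.57907424, -142.64553845,  345.3074905 ])}
(np.float64(354.4861053864151), np.float64(253.37303773296156))
```

View pics/w1.png

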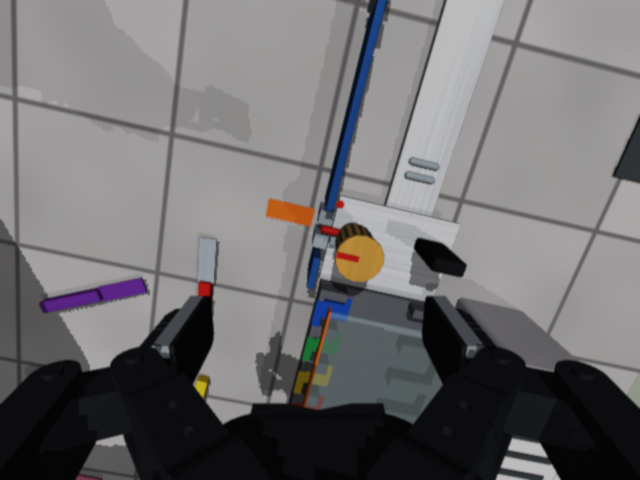

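The collar top shows at about (360,258) with its red line towards the robot. The push handle is at (440,255) and the patches are at (325,310) and below. I'll compute the collar centre and rail yaw.

Run:
```python
from h import *
img=cv2.imread("pics/w1.png");p=camera_params("wrist")
h=cv2.cvtColor(img,cv2.COLOR_BGR2HSV)
m=cv2.inRange(h,(12,120,150),(25,255,255))
for b in blobs(m,200):
    c,r=cv2.minEnclosingCircle(b[5].astype(np.float32)); print(b[:5],c,r,ray("wrist",*c,106,p).round(1))
def line(c,roi):
    x0,y0,x1,y1=roi; mm=np.zeros_like(m); mm[y0:y1,x0:x1]=c[y0:y1,x0:x1]; b=blobs(mm,50)[0]
    P=np.array([ray("wrist",u,v,60,p)[:2] for u,v in b[5]]);e=np.linalg.eigh(np.cov(P.T))[1][:,1]
    print("wall",P.mean(0).round(1),np.degrees(np.arctan2(*e[::-1])).round(2))
line(mask(img,"blue",100,60),(320,0,400,205))
for c in H:
    for b in blobs(mask(img,c,120,80),60): print(c,b[:5],ray("wrist",b[1],b[2],34,p).round(1),ray("wrist",b[1],b[2],7,p).round(1))
```

```text
(np.int32(1542), 359.3, 258.4, 45.6, 45.2) (359.5, 258.5) 24.010513305664062 [577.9 -16.4 106. ]
(np.int32(603), 289.1, 212.0, 44.0, 17.2) (289.2252502441406, 211.59043884277344) 22.8303165435791 [516.3   9.5 106. ]
wall [551.4 100.7] 88.62
red (np.int32(175), 204.0, 288.5, 15.0, 12.0) [ 442.7 -105.9   34. ] [ 436.2 -120.2    7. ]
red (np.int32(127), 329.5, 230.2, 18.1, 7.3) [556.2 -17.8  34. ] [558.8 -25.    7. ]
red (np.int32(123), 347.2, 256.7, 22.1, 5.5) [579.7 -41.1  34. ] [584.1 -50.2   7. ]
yellow (np.int32(164), 200.3, 386.6, 11.0, 19.8) [ 453.  -227.7   34. ] [ 447.3 -251.7    7. ]
green (np.int32(228), 310.3, 348.7, 11.5, 24.6) [ 564.9 -153.4   34. ] [ 568.1 -171.5    7. ]
blue (np.int32(1710), 355.7, 104.8, 8.5, 218.0) [553.9 100.5  34. ] [556.2 102.7   7. ]
blue (np.int32(637), 331.5, 312.1, 25.9, 42.6) [ 577.8 -105.1   34. ] [ 582.1 -119.3    7. ]
blue (np.int32(220), 313.3, 272.7, 7.0, 31.3) [549.8 -65.2  34. ] [551.8 -76.2   7. ]
```

>>> {"method": "move_arm", "body": {"deltas": [[[20,-11,-30],-1.3],[[20,-11,-30],0],[[0,0,-28],0],[[0,0,0],0],[[0,0,0],0]]}}

```text
time: 2.88
ee_pos: [576.2, -14.1, 161.6]
tcp_rot: [3.141, 0.0, 1.774]
ft_force: [-0.1, 0.4, 0.4]
grip_width: 0.997
gripper_force: 0.0
```

Run:
```python
from h import *
s=sense();print(s["time"],s["ee_pos"].round(1),np.degrees(s["tcp_rot"]).round(1),np.degrees(s["q"]).round(1))
p=camera_params("wrist");img=grab_frame("wrist");cv2.imwrite("pics/w2.png",img)
h=cv2.cvtColor(img,cv2.COLOR_BGR2HSV)
m=cv2.inRange(h,(12,120,150),(25,255,255))
for b in blobs(m,200):
    c,r=cv2.minEnclosingCircle(b[5].astype(np.float32)); print(b[:5],c,r,ray("wrist",*c,106,p).round(1))
t=s["ee_pos"];print(proj("wrist",t,p),proj("wrist",[t[0],t[1],106],p))
```

```text
2.875 [576.2 -14.1 161.6] [179.9   0.  101.7] [-1.4 22.8 -0.1 67.  -0.  76.9]
(np.int32(3327), 316.8, 264.8, 67.2, 66.5) (317.05712890625, 264.5) 35.231536865234375 [575.3 -10.6 106. ]
(np.int32(1270), 238.3, 203.2, 60.1, 22.6) (238.0, 203.0) 31.384809494018555 [528.8  14.3 106. ]
(np.float64(317.52831876720893), np.float64(324.07251067688594)) (np.float64(317.3855680385998), np.float64(270.7939287936925))
```

View pics/w2.png

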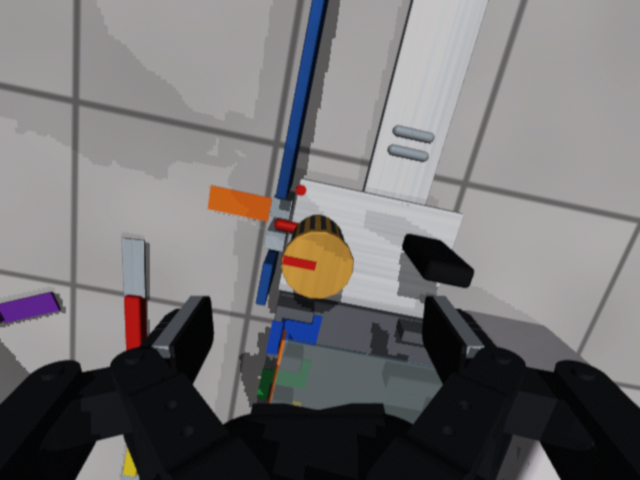

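>>> {"method": "move_arm", "body": {"deltas": [[[-1,2.6,-25],0],[[0,0,-30],0],[[0,0,-20.6],0],[[0,0,0],0]]}}

```text
time: 3.42
ee_pos: [574.5, -11.5, 84.7]
tcp_rot: [-3.141, -0.0, 1.774]
ft_force: [-0.0, -0.7, 0.4]
grip_width: 1.002
gripper_force: 0.0
```

>>> {"method": "move_arm", "body": {"deltas": [[[0,0,0],0],[[0,0,0],0],[[0,0,0],0],[[0,0,0],0],[[0,0,0],0],[[0,0,0],0]], "grip": 25, "squeeze": 50}}

```text
time: 4.18
ee_pos: [575.6, -11.7, 85.8]
tcp_rot: [3.14, 0.0, 1.774]
ft_force: [-0.8, 0.0, 8.4]
grip_width: 0.446
gripper_force: 49.1
```

>>> {"method": "move_arm", "body": {"deltas": [[[0,0,4],0],[[0,0,4],0],[[0,0,4.5],0],[[0,0,0],0]]}}

```text
time: 4.68
ee_pos: [575.0, -11.6, 97.4]
tcp_rot: [3.141, 0.0, 1.774]
ft_force: [4.8, 1.1, -8.8]
grip_width: 0.446
gripper_force: 51.1
```

Run:
```python
from h import *
cv2.imwrite("pics/w3.png",cv2.resize(np.hstack([grab_frame("wrist")[180:420,180:480],grab_frame("side")[180:280,310:435].repeat(2,0).repeat(2,1)[:200].copy() if 0 else cv2.resize(grab_frame("side")[180:280,310:435],(300,240))]),(800,320)))
```

```text
(no output)
```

View pics/w3.png

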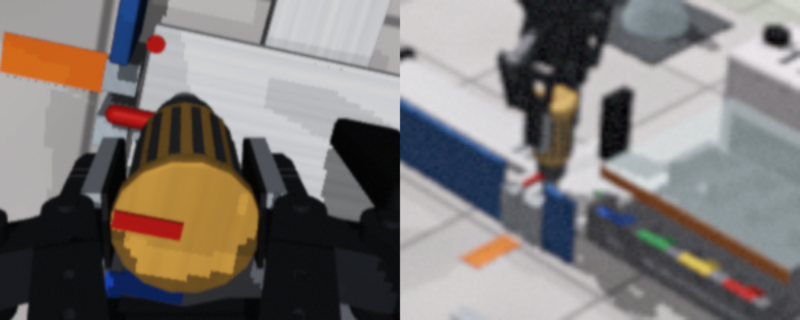

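The gripper holds the collar and has raised it about 12 mm (about -9 N). Next I turn it counter-clockwise.

>>> {"method": "move_arm", "body": {"deltas": [[[0,0,0],9],[[0,0,0],9],[[0,0,0],9],[[0,0,0],9],[[0,0,0],9],[[0,0,0],9],[[0,0,0],9],[[0,0,0],9],[[0,0,0],2],[[0,0,0],0]]}}

```text
time: 6.02
ee_pos: [574.5, -11.9, 96.9]
tcp_rot: [-3.141, -0.001, 3.063]
ft_force: [1.0, -4.4, -9.2]
grip_width: 0.444
gripper_force: 51.3
```

Run:
```python
from h import *
s=sense();print(s["wrist_torque"].round(2),np.degrees(s["tcp_rot"]).round(1))
cv2.imwrite("pics/w4.png",cv2.resize(np.hstack([grab_frame("wrist")[180:420,180:480],cv2.resize(grab_frame("side")[180:280,310:435],(300,240))]),(800,320)))
```

```text
[-0.93 -0.15 -0.02] [-1.800e+02 -1.000e-01  1.755e+02]
```

View pics/w4.png

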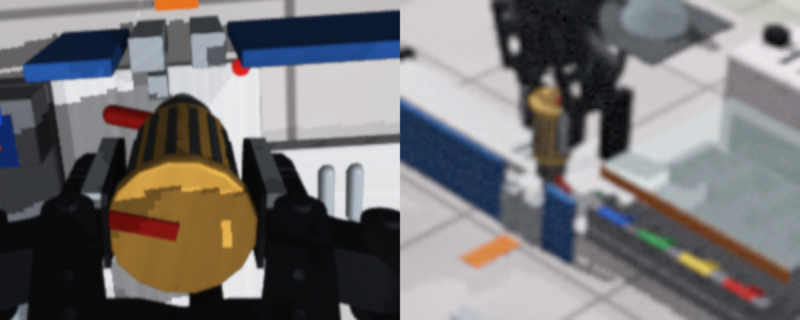

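>>> {"method": "move_arm", "body": {"deltas": [[[0.2,10,0],0],[[0.4,20,0],0],[[0.4,20,0],0],[[0.4,20,0],0],[[0.4,20,0],0],[[0.4,20,0],0],[[0.4,20,0],0],[[0.4,20,0],0],[[0.4,20,0],0],[[0.4,20,0],0]]}}

```text
time: 7.38
ee_pos: [578.2, 179.7, 97.0]
tcp_rot: [-3.141, -0.001, 3.066]
ft_force: [-4.8, -3.3, -8.7]
grip_width: 0.442
gripper_force: 51.9
```

Run:
```python
from h import *
s=sense();print(s["ee_pos"].round(1),s["ft_force"].round(1),s["wrist_torque"].round(2),np.degrees(s["tcp_rot"]).round(1))
```

```text
[578.2 179.7  97. ] [-4.8 -3.3 -8.7] [ 0.35  0.94 -0.05] [-180.    -0.   175.7]
```

>>> {"method": "move_arm", "body": {"deltas": [[[0.2,10,0],0],[[0.2,8,0],0],[[0,5,0],0],[[0,3.4,0],0],[[0,0,0],0],[[0,0,0],0]]}}

```text
time: 8.12
ee_pos: [578.8, 206.8, 97.2]
tcp_rot: [3.139, -0.001, 3.067]
ft_force: [-5.7, 7.5, -8.3]
grip_width: 0.446
gripper_force: 53.5
```

Run:
```python
from h import *
s=sense();print(s["ee_pos"].round(1),s["ft_force"].round(1),s["wrist_torque"].round(2),np.degrees(s["tcp_rot"]).round(1))
cv2.imwrite("pics/w5.png",grab_frame("wrist")[130:430,120:520])
```

```text
[578.8 206.8  97.2] [-5.7  7.5 -8.3] [2.57 0.99 0.02] [179.8  -0.  175.7]
```

View pics/w5.png

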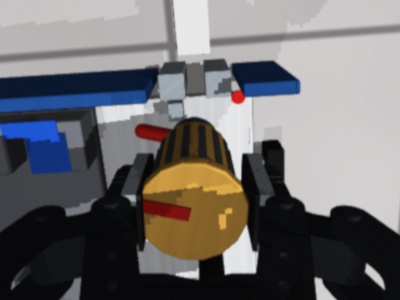

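>>> {"method": "move_arm", "body": {"deltas": [[[-0.5,1.3,0],0],[[0,0,0],-9],[[0,0,0],-9],[[0,0,0],-9],[[0,0,0],-9],[[0,0,0],-9],[[0,0,0],-9],[[0,0,0],-9],[[0,0,0],-9],[[0,0,0],-2.5]]}}

```text
time: 9.43
ee_pos: [580.1, 207.2, 97.9]
tcp_rot: [3.138, -0.0, 1.762]
ft_force: [4.2, 0.8, -9.2]
grip_width: 0.44
gripper_force: 53.3
```

Run:
```python
from h import *
s=sense();print(s["ee_pos"].round(1),s["ft_force"].round(1),s["wrist_torque"].round(2),np.degrees(s["tcp_rot"]).round(1))
cv2.imwrite("pics/w6.png",grab_frame("wrist")[130:430,120:520])
```

```text
[580.1 207.2  97.9] [ 4.2  0.8 -9.2] [ 0.26 -1.68  0.19] [179.8  -0.  101. ]
```

View pics/w6.png

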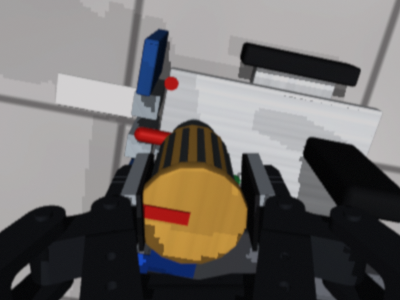

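>>> {"method": "move_arm", "body": {"deltas": [[[0,0,-4],0],[[0,0,-4],0],[[0,0,-4],0],[[0,0,0],0]]}}

```text
time: 9.98
ee_pos: [580.7, 207.3, 88.3]
tcp_rot: [3.135, -0.001, 1.767]
ft_force: [-2.5, 0.3, 25.4]
grip_width: 0.438
gripper_force: 54.4
```

>>> {"method": "move_arm", "body": {"deltas": [[[0,0,0],0],[[0,0,0],0],[[0,0,0],0],[[0,0,0],0],[[0,0,40],0],[[0,0,50],0],[[0,0,50],0],[[0,0,0],0]], "grip": 85}}

```text
time: 10.98
ee_pos: [580.2, 206.6, 229.2]
tcp_rot: [3.135, -0.001, 1.765]
ft_force: [0.2, 0.1, -1.4]
grip_width: 0.994
gripper_force: 0.0
```

Run:
```python
from h import *
s=sense();print(s["ee_pos"].round(1))
p=camera_params("wrist");img=grab_frame("wrist");cv2.imwrite("pics/w7.png",img)
h=cv2.cvtColor(img,cv2.COLOR_BGR2HSV)
m=cv2.inRange(h,(12,120,150),(25,255,255))
for b in blobs(m,200):
    c,r=cv2.minEnclosingCircle(b[5].astype(np.float32)); print(b[:5],c,r,ray("wrist",*c,106,p).round(1))
top=grab_frame("top");cv2.imwrite("pics/top1.png",top);pt=camera_params("top")
for c in H:
  for b in blobs(mask(img,c,120,80),100): print(c,b[:5],"z34",ray("wrist",b[1],b[2],34,p).round(1))
for c in H:
  print("top");handle("top",top,c,10,pt,25)
```

```text
[580.2 206.6 229.2]
(np.int32(1926), 314.0, 232.5, 49.0, 52.0) (313.87451171875, 232.77490234375) 26.39691734313965 [577.9 208.5 106. ]
(np.int32(493), 221.1, 374.6, 41.5, 12.6) (221.123291015625, 374.58905029296875) 20.885114669799805 [526.3  75.6 106. ]
red (np.int32(249), 275.5, 396.0, 14.0, 37.0) z34 [575.6   0.7  34. ]
red (np.int32(157), 299.7, 230.8, 25.3, 6.1) z34 [568.3 187.6  34. ]
red (np.int32(130), 288.2, 207.3, 17.1, 8.0) z34 [554.  207.6  34. ]
yellow (np.int32(522), 281.4, 369.6, 21.6, 46.3) z34 [576.4  34.8  34. ]
green (np.int32(1086), 157.9, 102.5, 14.8, 77.4) z34 [431.2 275.2  34. ]
green (np.int32(579), 291.0, 332.4, 23.0, 39.4) z34 [578.7  80.4  34. ]
blue (np.int32(960), 296.0, 296.6, 28.4, 46.1) z34 [576.7 120.7  34. ]
blue (np.int32(822), 264.6, 296.1, 7.2, 121.6) z34 [546.2 115.4  34. ]
blue (np.int32(252), 288.0, 167.6, 7.6, 33.0) z34 [547.7 242.9  34. ]
top
red 273 (40.5, 268.0) W [392.7 758.8] mean [398.9 752.3] wh 48 76 ang 146.9
red 145 (323.0, 204.5) W [578.3  -2.7] mean [579.2  -2.6] wh 36 27 ang -179.2
red 132 (374.5, 257.4) W [ 437.  -143.4] mean [ 
[... 526 characters left out ...]
, 190.4) W [ 624.7 -492.5] mean [ 617.5 -482.5] wh 89 229 ang 96.8
green 370 (160.9, 86.7) W [901.4 452.9] mean [894.2 452.3] wh 67 61 ang 56.3
green 134 (291.0, 203.0) W [581.   84.2] mean [580.9  83.9] wh 33 27 ang 167.4
green 108 (43.2, 163.1) W [681.3 769.2] mean [681.4 767.6] wh 27 45 ang -176.0
top
blue 795 (442.5, 92.5) W [ 894.5 -325.7] mean [ 867.2 -312. ] wh 228 113 ang 86.6
blue 183 (286.5, 214.3) W [549.8  95.9] mean [552.   97.4] wh 166 13 ang 89.5
blue 139 (275.4, 202.9) W [580.8 126.6] mean [580.6 126.8] wh 28 36 ang 176.3
blue 114 (582.5, 201.1) W [ 598.6 -700.5] mean [ 598.2 -701.4] wh 132 7 ang 62.8
blue 48 (341.5, 216.0) W [547.6 -53.2] mean [548.7 -53.3] wh 11 30 ang 90.6
```

View pics/w7.png

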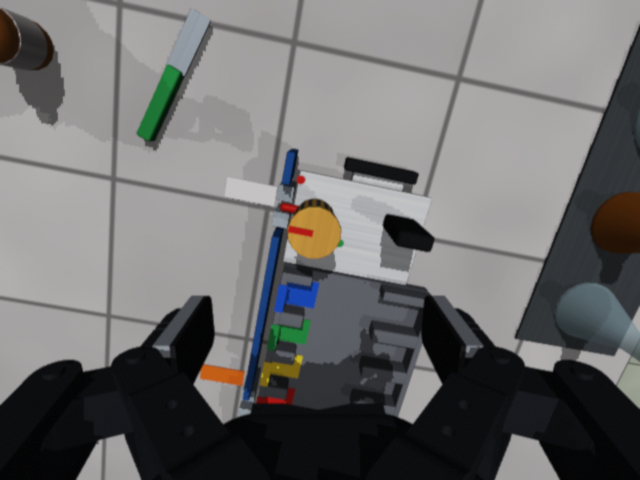

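Run:
```python
from h import *
p=camera_params("wrist");img=cv2.imread("pics/w7.png")
a=ray("wrist",299.7,230.8,106,p)-ray("wrist",313.9,232.6,106,p);print("now",np.degrees(np.arctan2(a[1],a[0])))
# w2 angle: same camera R up to yaw 0.2deg
img=cv2.imread("pics/w2.png")
for b in blobs(mask(img,"red"),100): print(b[:5])
for f in("w2","w7"):
    i=cv2.imread(f"pics/{f}.png");h=cv2.cvtColor(i,cv2.COLOR_BGR2HSV);m=cv2.inRange(h,(12,120,150),(25,255,255));b=[b for b in blobs(m,1000)][0];print(f,b[:5])
i=grab_frame("side");cv2.imwrite("pics/side1.png",i)
c=[proj("side",X) for X in([578,208.5,80],[575,-11.5,80])];print(c)
s0=cv2.imread("pics/side0.png");o=[]
for im,(u,v) in((i,c[0]),(s0,c[1])):
    u,v=int(u),int(v);o.append(cv2.resize(im[v-30:v+40,u-35:u+35],(400,400)))
cv2.imwrite("pics/s1.png",np.hstack(o))
```

```text
now -176.46011646476393
(np.int32(852), 132.6, 322.4, 54.9, 16.3)
(np.int32(276), 298.8, 262.6, 33.1, 8.2)
(np.int32(231), 285.1, 225.2, 23.1, 11.1)
w2 (np.int32(3327), 316.8, 264.8, 67.2, 66.5)
w7 (np.int32(1926), 314.0, 232.5, 49.0, 52.0)
[(np.float64(299.84327755342014), np.float64(190.4246597323523)), (np.float64(356.2724775124836), np.float64(222.25818849003824))]
```

View pics/s1.png

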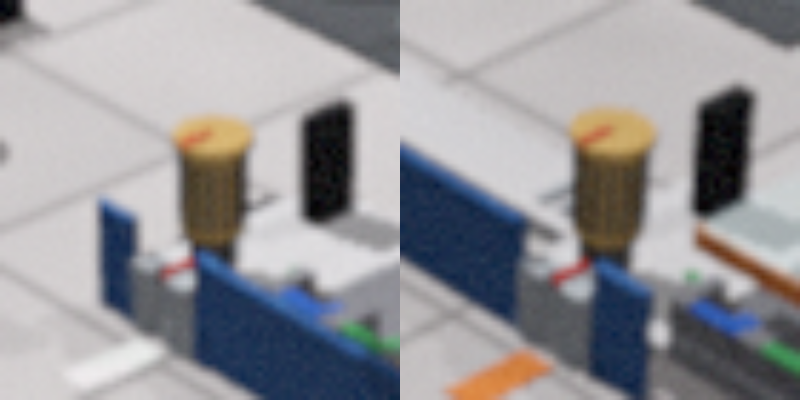

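The collar line points to the robot, the tongue sits in the notch and the view matches the start, so the carriage is locked at the loading station. Green spatula next.

>>> {"method": "move_arm", "body": {"deltas": [[[-16,7,0],10.6],[[-16,7,0],10.6],[[-16,7,0],10.6],[[-16,7,0],10.6],[[-16,7,-5],10.6],[[-16,7,-5],10.6],[[-16,7,-10],10.6],[[-16,7,-10],10.6],[[-16,5,-10],10.6],[[-15,5,-9],10.6]]}}

```text
time: 12.38
ee_pos: [418.3, 271.7, 174.5]
tcp_rot: [-3.141, -0.002, -2.662]
ft_force: [-0.4, 0.2, -0.4]
grip_width: 0.996
gripper_force: 0.0
```

>>> {"method": "move_arm", "body": {"deltas": [[[0,0,0],10.6],[[0,0,0],10.6],[[0,0,0],10.6],[[0,0,0],10.6],[[0,0,0],0.6],[[0,0,0],0]], "grip": 45}}

```text
time: 13.12
ee_pos: [419.3, 271.8, 175.6]
tcp_rot: [3.141, -0.001, -1.921]
ft_force: [0.1, -0.7, -0.0]
grip_width: 0.528
gripper_force: 0.0
```

```bash
cat > look.py <<'E'
import sys
from h import *
col=sys.argv[1];z=float(sys.argv[2])
s=sense();print(s["time"],s["ee_pos"].round(1),"psi",round(np.degrees(s["tcp_rot"][2])-90,1),"q",np.degrees(s["q"]).round(0),"g",s["grip_width"].round(3))
p=camera_params("wrist");img=grab_frame("wrist");cv2.imwrite(f"pics/{sys.argv[3]}.png",img)
handle("wrist",img,col,z,p,150)
E
python3 look.py green 14 g1
```

```text
Traceback (most recent call last):
  File "look.py", line 4, in <module>
    s=sense();print(s["time"],s["ee_pos"].round(1),"psi",round(np.degrees(s["tcp_rot"][2])-90,1),"q",np.degrees(s["q"]).round(0),"g",s["grip_width"].round(3))
                                                                                                                                     ^^^^^^^^^^^^^^^^^^^^^
AttributeError: 'float' object has no attribute 'round'
```

```bash
sed -i 's/s\["grip_width"\].round(3)/s["grip_width"]/' look.py; python3 look.py green 14 g1
```

```text
13.125 [419.3 271.8 175.6] psi -200.1 q [ 33.  14. -11.  66.   0. -37.] g 0.527797858523366
green 1229 (314.5, 221.5) W [421.8 272.8] mean [421.1 271.7] wh 68 12 ang 70.2
green 292 (7.0, 47.5) W [586.3  74.3] mean [588.2  74.1] wh 24 10 ang 61.9
```

View pics/g1.png

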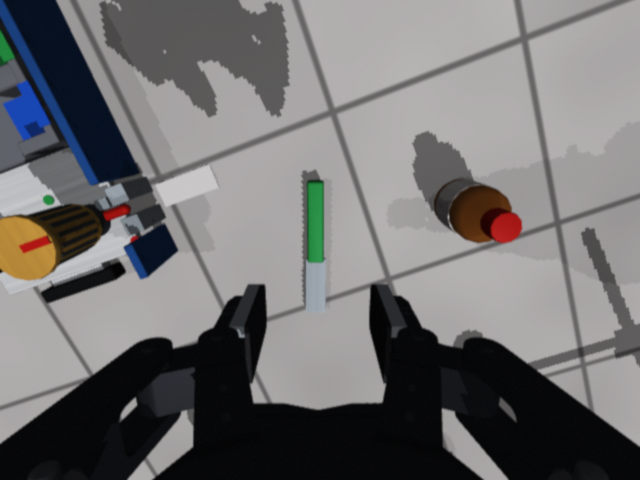

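>>> {"method": "move_arm", "body": {"deltas": [[[2,0.5,-35],0],[[0,0,-40],0],[[0,0,-40],0],[[0,0,-25],0],[[0,0,-15],0],[[0,0,0],0]]}}

```text
time: 13.92
ee_pos: [421.2, 272.3, 20.7]
tcp_rot: [3.141, -0.001, -1.918]
ft_force: [0.9, -0.8, 0.2]
grip_width: 0.526
gripper_force: 0.0
```

>>> {"method": "move_arm", "body": {"deltas": [[[0,0,0],0],[[0,0,0],0],[[0,0,0],0],[[0,0,0],0],[[0,0,0],0],[[0,0,0],0]], "grip": 5, "squeeze": 60}}

```text
time: 14.68
ee_pos: [422.3, 273.0, 22.4]
tcp_rot: [-3.14, 0.002, -1.918]
ft_force: [-1.5, -1.2, 9.3]
grip_width: 0.142
gripper_force: 58.8
```

>>> {"method": "move_arm", "body": {"deltas": [[[0,0,20],0],[[0,0,40],0],[[0,0,40],0],[[0,0,40],0],[[0,0,0],0]]}}

```text
time: 15.3
ee_pos: [423.2, 273.6, 164.6]
tcp_rot: [-3.138, 0.005, -1.918]
ft_force: [-0.0, 0.7, -0.3]
grip_width: 0.138
gripper_force: 59.0
```

```bash
python3 look.py green 120 g2
```

```text
15.3 [423.2 273.6 164.6] psi -199.9 q [ 33.  14. -12.  64.   0. -37.] g 0.13782881088535456
green 4312 (317.0, 304.0) W [429.9 291.5] mean [429.  289.4] wh 87 17 ang 70.4
```

View pics/g2.png

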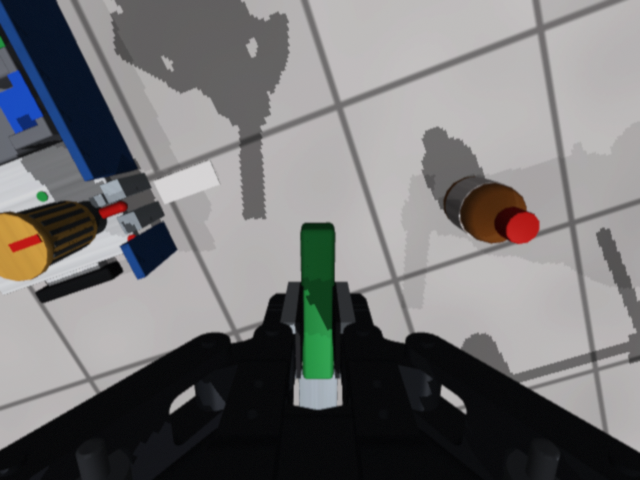

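>>> {"method": "move_arm", "body": {"deltas": [[[20.4,-21.1,0],-7.9],[[20.4,-21.1,0],-7.9],[[20.4,-21.1,0],-7.9],[[20.4,-21.1,0],-7.9],[[20.4,-21.1,0],-7.9],[[20.4,-21.1,0],-7.9],[[20.4,-21.1,0],-7.9],[[20.4,-21.1,0],-7.9],[[20.4,-21.1,0],-7.9],[[0,0,-30],0]]}}

```text
time: 16.6
ee_pos: [607.1, 81.2, 131.2]
tcp_rot: [3.141, 0.003, 3.121]
ft_force: [0.2, 0.7, -1.4]
grip_width: 0.137
gripper_force: 59.0
```

>>> {"method": "move_arm", "body": {"deltas": [[[0,0,-25],0],[[0,0,0],0],[[0,0,0],0]]}}

```text
time: 16.98
ee_pos: [605.3, 82.7, 106.8]
tcp_rot: [3.142, 0.0, 3.125]
ft_force: [0.6, 0.6, -0.9]
grip_width: 0.14
gripper_force: 59.0
```

```bash
python3 look.py green 34 g3
python3 - <<'E'
from h import *
img=cv2.imread("pics/g3.png");p=camera_params("wrist")
for c in ("blue","yellow","red"): handle("wrist",img,c,34,p,150)
E
```

```text
16.975 [605.3  82.7 106.8] psi 89.0 q [ 8. 29.  1. 62. -0.  9.] g 0.13977600057191722
green 7154 (316.0, 279.0) W [624.   84.1] mean [612.3  83.3] wh 128 31 ang 179.2
blue 5686 (347.0, 160.5) W [549.4 100.5] mean [549.4 100.4] wh 198 9 ang 89.3
blue 3038 (397.0, 211.5) W [578.8 128.9] mean [577.7 127.9] wh 34 35 ang 161.0
blue 1456 (50.0, 161.6) W [547.1 -61. ] mean [546.8 -60.8] wh 9 53 ang 91.8
blue 204 (632.0, 158.5) W [551.  256.2] mean [551.1 256.1] wh 8 8 ang -152.4
yellow 2970 (236.1, 212.0) W [577.4  38.1] mean [576.5  39.2] wh 37 33 ang -163.0
yellow 354 (626.0, 215.5) W [584.5 260.1] mean [584.4 261.9] wh 12 14 ang 112.3
red 2748 (158.0, 212.5) W [576.9  -6. ] mean [575.4  -5.5] wh 39 35 ang -154.1
red 527 (547.5, 171.1) W [557.2 210.9] mean [557. 211.] wh 9 21 ang 178.5
```

View pics/g3.png

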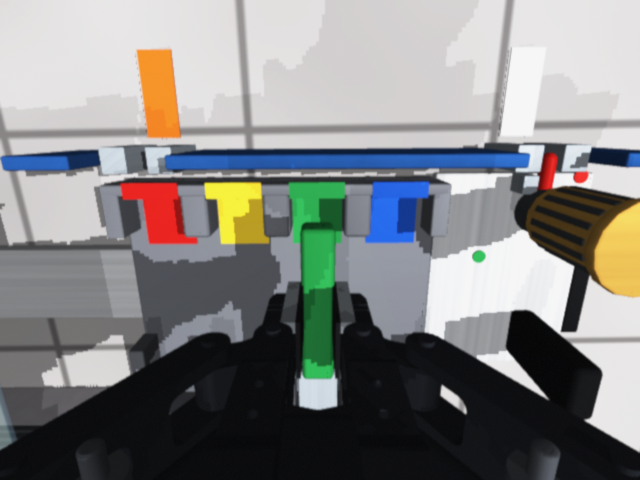

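Run:
```python
from h import *
p=camera_params("wrist")
for u,v,z in((317,181,54),(317,212,34),(317,243,34),(390,243,34),(244,243,34),(171,243,34),(317,385,110),(317,230,110),(317,158,60),(205,236,34),(205,205,54),(345,236,34),(345,205,54)): print(u,v,z,ray("wrist",u,v,z,p).round(1))
```

```text
317 181 54 [557.5  84.3  54. ]
317 212 34 [577.8  83.9  34. ]
317 243 34 [596.3  83.5  34. ]
390 243 34 [597. 126.  34.]
244 243 34 [595.5  41.   34. ]
171 243 34 [594.7  -1.5  34. ]
317 385 110 [632.7  82.9 110. ]
317 230 110 [567.2  84.1 110. ]
317 158 60 [545.9  84.5  60. ]
205 236 34 [590.8  18.7  34. ]
205 205 54 [568.6  27.2  54. ]
345 236 34 [592.3  99.8  34. ]
345 205 54 [569.9  98.2  54. ]
```

>>> {"method": "move_arm", "body": {"deltas": [[[2,1,-15],0],[[0,0,-15],0],[[0,0,-12],0],[[0,0,-7],0],[[0,0,0],0]]}}

```text
time: 17.65
ee_pos: [607.1, 83.7, 57.0]
tcp_rot: [3.142, -0.0, 3.125]
ft_force: [-0.6, 0.2, 0.5]
grip_width: 0.14
gripper_force: 59.0
```

>>> {"method": "move_arm", "body": {"deltas": [[[0,0,0],0],[[0,0,0],0],[[0,0,0],0],[[0,0,10],0],[[0,0,30],0],[[0,0,50],0],[[0,0,40],0],[[0,0,0],0]], "grip": 28}}

```text
time: 18.65
ee_pos: [608.9, 83.8, 191.3]
tcp_rot: [3.141, 0.006, 3.125]
ft_force: [0.5, 0.7, -0.6]
grip_width: 0.329
gripper_force: 0.0
```

```bash
python3 look.py green 48 g4
python3 - <<'E'
from h import *
img=grab_frame("top");cv2.imwrite("pics/top2.png",img);p=camera_params("top")
for c,z in(("green",48),("red",14),("yellow",14)): handle("top",img,c,z,p,25)
E
```

```text
18.65 [608.9  83.8 191.3] psi 89.0 q [ 8. 26. 10. 73. -0.  9.] g 0.32916540229212804
green 2653 (315.0, 211.5) W [598.8  83.2] mean [589.8  84.1] wh 28 81 ang -179.7
green 1669 (505.0, 190.2) W [ 617.9 -480.1] mean [ 611.7 -480.6] wh 88 222 ang 97.0
green 419 (160.0, 90.6) W [876.4 443.1] mean [876.5 438.4] wh 76 58 ang -137.4
green 108 (43.2, 163.1) W [672.6 748.7] mean [673.3 747.3] wh 27 44 ang -177.2
red 273 (40.5, 268.0) W [392.6 756.7] mean [398.8 750.2] wh 48 76 ang 146.9
red 133 (374.5, 257.5) W [ 436.7 -143. ] mean [ 436.6 -142.5] wh 14 68 ang 94.9
red 124 (61.5, 161.0) W [686.8 716.9] mean [688.  716.1] wh 38 29 ang 60.5
red 118 (101.0, 199.0) W [583.2 602.1] mean [582.2 602.6] wh 28 33 ang 71.0
red 111 (323.0, 204.5) W [577.6  -2.7] mean [580.2  -4.7] wh 36 27 ang -169.2
red 57 (203.0, 305.5) W [300.2 313. ] mean [300.  313.7] wh 19 22 ang 94.8
yellow 132 (34.5, 159.5) W [689.9 791.7] mean [688.2 792.5] wh 31 37 ang 66.6
yellow 131 (422.2, 255.4) W [ 444.5 -270.3] mean [ 444.6 -270.4] wh 70 13 ang 85.1
yellow 130 (18.5, 197.5) W [583.8 829.3] mean [582.4 830.2] wh 30 36 ang 71.4
```

View pics/g4.png

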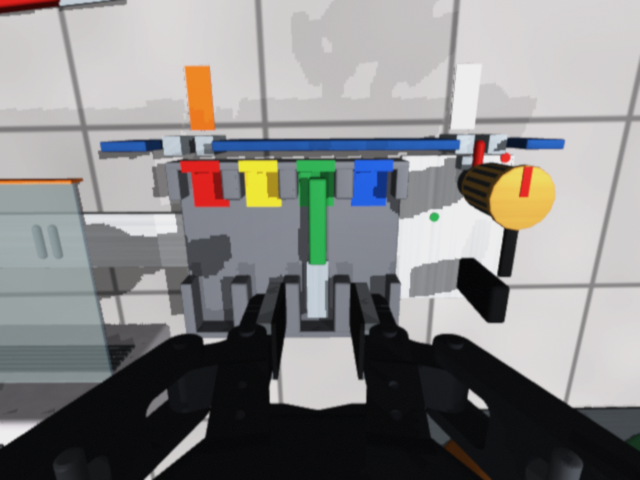

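Green lies flat in its compartment, handle at (317,220) and blade towards the blower. Red next, working from numbers only since the picture allowance is used up.

>>> {"method": "move_arm", "body": {"deltas": [[[-17,-22.7,0],9.6],[[-17,-22.7,0],9.6],[[-17,-22.7,0],9.6],[[-17,-22.7,0],9.6],[[-17,-22.7,0],9.6],[[-17,-22.7,0],9.6],[[-17,-22.7,0],9.6],[[-17,-22.7,0],9.6],[[-17,-22.7,-8],9.6],[[-18,-22.7,-8],9.6]], "grip": 45}}

```text
time: 20.0
ee_pos: [435.0, -143.8, 170.1]
tcp_rot: [3.14, 0.001, -1.477]
ft_force: [0.4, -0.1, 0.9]
grip_width: 0.525
gripper_force: 0.0
```

>>> {"method": "move_arm", "body": {"deltas": [[[0,0,0],0],[[0,0,0],0],[[0,0,0],0]]}}

```text
time: 20.38
ee_pos: [436.5, -142.9, 171.1]
tcp_rot: [3.142, 0.0, -1.483]
ft_force: [0.0, 0.3, 0.2]
grip_width: 0.529
gripper_force: 0.0
```

```bash
python3 look.py red 14 r1
```

```text
20.375 [ 436.5 -142.9  171.1] psi -175.0 q [ -18.    9.  -17.   64.    0. -113.] g 0.5286345750846827
red 1354 (315.4, 220.5) W [ 438.1 -142.5] mean [ 438.3 -143.5] wh 13 70 ang 95.4
```

>>> {"method": "move_arm", "body": {"deltas": [[[1.5,0,-35],0.3],[[0,0,-40],0],[[0,0,-40],0],[[0,0,-22],0],[[0,0,-12],0],[[0,0,0],0]]}}

```text
time: 21.18
ee_pos: [437.6, -143.1, 22.0]
tcp_rot: [3.141, 0.0, -1.477]
ft_force: [1.2, 0.3, 0.5]
grip_width: 0.526
gripper_force: 0.0
```

>>> {"method": "move_arm", "body": {"deltas": [[[0,0,0],0],[[0,0,0],0],[[0,0,0],0],[[0,0,0],0],[[0,0,0],0],[[0,0,0],0]], "grip": 5, "squeeze": 60}}

```text
time: 21.92
ee_pos: [438.4, -143.5, 23.3]
tcp_rot: [-3.14, -0.001, -1.478]
ft_force: [-1.7, 1.5, 9.7]
grip_width: 0.141
gripper_force: 58.7
```

>>> {"method": "move_arm", "body": {"deltas": [[[0,0,20],0],[[0,0,40],0],[[0,0,40],0],[[0,0,40],0],[[0,0,0],0]]}}

```text
time: 22.55
ee_pos: [439.4, -143.9, 165.4]
tcp_rot: [-3.136, -0.002, -1.478]
ft_force: [0.2, -0.3, -0.5]
grip_width: 0.136
gripper_force: 59.1
```

```bash
python3 look.py red 156 r2;python3 - <<'E'
from h import *
handle("wrist",cv2.imread("pics/g2.png"),"green",156,camera_params("wrist"),150)
E
```

```text
22.55 [ 439.4 -143.9  165.4] psi -174.7 q [ -18.    9.  -18.   63.    0. -113.] g 0.13618333774031985
red 4594 (317.5, 304.5) W [ 439.6 -143.5] mean [ 439.7 -145.3] wh 14 69 ang 95.3
green 4312 (317.0, 304.0) W [ 439.  -144.4] mean [ 439.  -146.2] wh 13 67 ang 95.6
```

>>> {"method": "move_arm", "body": {"deltas": [[[16.7,14.2,0],-9.6],[[16.7,14.2,0],-9.6],[[16.7,14.2,0],-9.6],[[16.7,14.2,0],-9.6],[[16.7,14.2,0],-9.6],[[16.7,14.2,0],-9.7],[[16.7,14.2,0],-9.7],[[16.7,14.2,0],-9.7],[[16.7,14.2,0],-9.7],[[16.7,14.2,0],-9.7]]}}

```text
time: 23.85
ee_pos: [604.7, -0.9, 161.0]
tcp_rot: [-3.142, -0.002, 3.116]
ft_force: [-0.4, -0.1, 0.8]
grip_width: 0.137
gripper_force: 59.1
```

>>> {"method": "move_arm", "body": {"deltas": [[[0,0,-25],0],[[0,0,-30],0],[[0,0,0],0],[[0,0,0],0]]}}

```text
time: 24.35
ee_pos: [604.8, -1.4, 107.8]
tcp_rot: [-3.142, 0.0, 3.121]
ft_force: [0.5, 0.1, 0.2]
grip_width: 0.143
gripper_force: 59.1
```

```bash
python3 look.py red 98 r3
python3 - <<'E'
from h import *
img=cv2.imread("pics/r3.png");p=camera_params("wrist")
for c in("green","yellow","blue"): handle("wrist",img,c,34,p,150)
m=mask(img,"yellow")
for c in("yellow","blue","red"):
  for b in blobs(mask(img,c),400):
    P=b[5]; v1=P[:,1].max()
    print(c,b[:5],"rows",P[:,1].min(),v1,"low edge cols",P[P[:,1]>v1-4][:,0].min(),P[P[:,1]>v1-4][:,0].max())
E
```

```text
24.35 [604.8  -1.4 107.8] psi 88.8 q [-0. 28. -0. 62. -0.  1.] g 0.14344770941438978
red 7382 (317.0, 280.0) W [5.949e+02 4.000e-01] mean [ 5.864e+02 -1.000e-01] wh 89 21 ang 178.7
green 4341 (465.8, 244.2) W [603.2  85.9] mean [596.5  89.9] wh 35 90 ang 177.8
yellow 2982 (397.5, 209.5) W [577.6  45.3] mean [576.6  44.3] wh 34 35 ang 160.6
blue 4637 (489.5, 157.9) W [549.4  95.1] mean [549.4  95.1] wh 164 8 ang 89.3
blue 2501 (554.9, 209.5) W [578.9 134. ] mean [577.  134.2] wh 44 35 ang 145.4
blue 1134 (215.5, 160.0) W [547.3 -55.2] mean [547.4 -55.4] wh 41 9 ang 90.8
yellow (np.int32(2982), 397.5, 209.5, 63.0, 61.0) rows 179 240 low edge cols 366 413
blue (np.int32(4637), 489.5, 157.9, 15.6, 299.1) rows 149 166 low edge cols 340 639
blue (np.int32(2501), 554.9, 209.5, 55.5, 94.8) rows 178 239 low edge cols 510 558
blue (np.int32(1134), 215.5, 160.0, 16.6, 75.1) rows 151 168 low edge cols 179 247
red (np.int32(7382), 317.0, 280.0, 200.0, 56.0) rows 180 380 low edge cols 304 331
```

>>> {"method": "move_arm", "body": {"deltas": [[[1,0.3,-15],0],[[0,0,-15],0],[[0,0,-12],0],[[0,0,-7],0],[[0,0,0],0]]}}

```text
time: 25.02
ee_pos: [605.6, -1.1, 57.9]
tcp_rot: [3.142, -0.0, 3.121]
ft_force: [-0.3, 0.2, -0.6]
grip_width: 0.139
gripper_force: 59.1
```

>>> {"method": "move_arm", "body": {"deltas": [[[0,0,0],0],[[0,0,0],0],[[0,0,0],0],[[0,0,10],0],[[0,0,30],0],[[0,0,50],0],[[0,0,40],0],[[0,0,0],0]], "grip": 28}}

```text
time: 26.02
ee_pos: [607.4, -1.1, 192.3]
tcp_rot: [3.141, 0.006, 3.121]
ft_force: [-0.2, 0.1, 0.0]
grip_width: 0.327
gripper_force: 0.0
```

```bash
python3 look.py red 48 r4
python3 - <<'E'
from h import *
img=cv2.imread("pics/r4.png");g4=cv2.imread("pics/g4.png")
for n,i,c in(("r4",img,"red"),("g4",g4,"green"),("r4",img,"green")):
    b=blobs(mask(i,c),400)[0];P=b[5]
    print(n,b[:5],[(r,int(P[P[:,1]==r][:,0].min()),int(P[P[:,1]==r][:,0].max())) for r in(165,180,200,220,240,255) if (P[:,1]==r).any()],P[:,1].max())
img=grab_frame("top");cv2.imwrite("pics/top3.png",img);p=camera_params("top")
handle("top",img,"yellow",14,p,60)
E
```

```text
26.025 [607.4  -1.1 192.3] psi 88.8 q [-0. 26.  9. 73.  0.  1.] g 0.32727674415946273
red 2760 (316.5, 212.5) W [ 5.984e+02 -1.000e-01] mean [589.6  -0. ] wh 29 83 ang 179.1
red 263 (589.9, 152.3) W [555.6 201.3] mean [555.4 201.3] wh 8 19 ang 179.0
r4 (np.int32(2760), 316.5, 212.5, 105.0, 39.0) [(165, 298, 336), (180, 300, 335), (200, 300, 334), (220, 309, 326), (240, 309, 326), (255, 309, 326)] 265
g4 (np.int32(2653), 315.0, 211.5, 103.0, 38.0) [(165, 297, 334), (180, 298, 333), (200, 299, 333), (220, 309, 325), (240, 309, 325), (255, 309, 325)] 263
r4 (np.int32(2408), 422.9, 208.8, 39.0, 108.9) [(165, 414, 451), (180, 412, 440), (200, 405, 438), (220, 417, 433), (240, 416, 432), (255, 414, 430)] 263
yellow 131 (34.5, 159.5) W [689.9 791.7] mean [688.1 792.5] wh 31 37 ang 67.9
yellow 131 (422.2, 255.3) W [ 444.6 -270.1] mean [ 444.7 -270.4] wh 69 13 ang 85.6
yellow 129 (18.5, 197.5) W [583.8 829.3] mean [582.5 830.3] wh 30 36 ang 73.1
```

>>> {"method": "move_arm", "body": {"deltas": [[[-16,-26.9,0],-9.3],[[-16,-26.9,0],-9.3],[[-16,-26.9,0],-9.3],[[-16,-26.9,0],-9.3],[[-16,-26.9,0],-9.3],[[-16,-26.9,0],-9.3],[[-16,-26.9,0],-9.3],[[-16,-26.9,0],-9.3],[[-16,-26.9,-8],-9.3],[[-16,-26.9,-8],-9.5]], "grip": 45}}

```text
time: 27.38
ee_pos: [444.5, -270.5, 171.0]
tcp_rot: [-3.14, -0.001, 1.489]
ft_force: [1.5, 0.4, -0.3]
grip_width: 0.527
gripper_force: 0.0
```

>>> {"method": "move_arm", "body": {"deltas": [[[0,0,0],0],[[0,0,0],0],[[0,0,0],0]]}}

```text
time: 27.75
ee_pos: [446.1, -269.4, 172.1]
tcp_rot: [-3.142, -0.0, 1.497]
ft_force: [0.5, 0.0, -0.2]
grip_width: 0.526
gripper_force: 0.0
```

```bash
python3 look.py yellow 14 y1
```

```text
27.75 [ 446.1 -269.4  172.1] psi -4.2 q [-31.  16.  -8.  66.   0.  63.] g 0.5257410216420413
yellow 1270 (318.0, 222.0) W [ 446.1 -269.2] mean [ 446.2 -268. ] wh 69 13 ang 86.1
```

>>> {"method": "move_arm", "body": {"deltas": [[[0,0,-35],0.2],[[0,0,-40],0],[[0,0,-40],0],[[0,0,-23],0],[[0,0,-12],0],[[0,0,0],0]]}}

```text
time: 28.55
ee_pos: [445.7, -269.7, 22.1]
tcp_rot: [-3.141, -0.0, 1.499]
ft_force: [-0.6, -0.1, -0.0]
grip_width: 0.527
gripper_force: 0.0
```

>>> {"method": "move_arm", "body": {"deltas": [[[0,0,0],0],[[0,0,0],0],[[0,0,0],0],[[0,0,0],0],[[0,0,0],0],[[0,0,0],0]], "grip": 5, "squeeze": 60}}

```text
time: 29.3
ee_pos: [446.4, -270.4, 23.4]
tcp_rot: [3.14, 0.001, 1.498]
ft_force: [-1.7, 2.1, 8.8]
grip_width: 0.14
gripper_force: 58.8
```

>>> {"method": "move_arm", "body": {"deltas": [[[0,0,20],0],[[0,0,40],0],[[0,0,40],0],[[0,0,40],0],[[0,0,0],0]]}}

```text
time: 29.92
ee_pos: [447.3, -271.0, 165.7]
tcp_rot: [3.136, 0.003, 1.498]
ft_force: [0.2, 0.6, -1.1]
grip_width: 0.138
gripper_force: 59.0
```

```bash
python3 look.py yellow 156 y2
```

```text
29.925 [ 447.3 -271.   165.7] psi -4.2 q [-31.  16.  -9.  65.   0.  63.] g 0.13802673250260078
yellow 4390 (318.0, 301.5) W [ 447.5 -268.6] mean [ 447.5 -266.2] wh 71 14 ang 85.9
```

>>> {"method": "move_arm", "body": {"deltas": [[[16,31.1,0],9.3],[[16,31.1,0],9.3],[[16,31.1,0],9.3],[[16,31.1,0],9.3],[[16,31.1,0],9.3],[[16,31.1,0],9.3],[[16,31.1,0],9.3],[[16,31.1,0],9.3],[[16,31.1,0],9.3],[[16,31.1,0],9.3]]}}

```text
time: 31.22
ee_pos: [605.6, 42.0, 161.0]
tcp_rot: [-3.141, -0.002, 3.127]
ft_force: [0.5, -0.2, -1.0]
grip_width: 0.141
gripper_force: 59.0
```

>>> {"method": "move_arm", "body": {"deltas": [[[0,0,-20],0],[[0,0,-25],0],[[0,0,-13],0],[[0,0,0],0],[[0,0,0],0]]}}

```text
time: 31.85
ee_pos: [606.0, 40.8, 104.9]
tcp_rot: [3.142, 0.001, 3.121]
ft_force: [-0.5, -0.2, -0.4]
grip_width: 0.138
gripper_force: 59.0
```

```bash
python3 look.py yellow 98 y3
python3 - <<'E'
from h import *
img=cv2.imread("pics/y3.png")
for c in("red","green","yellow","blue"):
  for b in blobs(mask(img,c),400)[:2]:
    P=b[5]; v1=P[:,1].max();a=P[P[:,1]>v1-4][:,0]
    print(c,b[:5],"rows",P[:,1].min(),v1,"cols",a.min(),a.max())
E
```

```text
31.85 [606.   40.8 104.9] psi 88.8 q [ 4. 28. -0. 62. -0.  5.] g 0.13779625380170674
yellow 7287 (316.5, 278.5) W [594.3  42.5] mean [586.1  42.1] wh 87 21 ang 179.0
red (np.int32(5082), 241.0, 250.8, 150.7, 57.7) rows 180 325 cols 234 256
red (np.int32(536), 629.0, 167.6, 17.7, 40.4) rows 148 186 cols 620 633
green (np.int32(4910), 394.2, 249.1, 57.2, 147.1) rows 179 322 cols 381 403
yellow (np.int32(7287), 316.5, 278.5, 199.0, 57.0) rows 179 378 cols 303 332
blue (np.int32(5868), 436.0, 156.9, 16.9, 370.1) rows 148 167 cols 251 596
blue (np.int32(2842), 478.5, 209.2, 58.2, 83.1) rows 177 240 cols 439 488
```

>>> {"method": "move_arm", "body": {"deltas": [[[0.5,0.5,-15],0],[[0,0,-15],0],[[0,0,-10],0],[[0,0,-6.5],0],[[0,0,0],0]]}}

```text
time: 32.52
ee_pos: [606.2, 41.4, 57.7]
tcp_rot: [-3.142, 0.0, 3.121]
ft_force: [0.3, -0.2, -0.9]
grip_width: 0.141
gripper_force: 59.1
```

>>> {"method": "move_arm", "body": {"deltas": [[[0,0,0],0],[[0,0,0],0],[[0,0,0],0],[[0,0,10],0],[[0,0,30],0],[[0,0,50],0],[[0,0,40],0],[[0,0,0],0]], "grip": 28}}

```text
time: 33.52
ee_pos: [607.9, 41.6, 191.7]
tcp_rot: [3.141, 0.006, 3.121]
ft_force: [0.3, 0.3, -0.0]
grip_width: 0.329
gripper_force: 0.0
```

```bash
cat > chk.py <<'E'
import sys
from h import *
img=cv2.imread(sys.argv[1])
for c in sys.argv[2:]:
    b=blobs(mask(img,c),300)[0];P=b[5];p=camera_params("wrist")
    o=[]
    for r in(220,240,255,P[:,1].max()):
        a=P[P[:,1]==r][:,0]; 
        if len(a): o.append((int(r),int(a.min()),int(a.max()),ray("wrist",a.mean(),r,48,p)[:2].round(0)))
    print(c,o)
E
python3 look.py yellow 48 y4; python3 chk.py pics/y4.png red yellow green
```

```text
33.525 [607.9  41.6 191.7] psi 88.8 q [ 4. 26.  9. 73. -0.  5.] g 0.329089610949233
yellow 2710 (315.5, 212.5) W [598.7  41.8] mean [589.5  42.1] wh 29 83 ang 179.8
yellow 265 (581.5, 176.5) W [573.8 240.9] mean [574.6 242.1] wh 15 13 ang 119.3
red [(220, 254, 273, array([600.,   1.])), (240, 255, 273, array([616.,   0.])), (255, 256, 274, array([629.,   0.])), (266, 259, 271, array([638.,  -0.]))]
yellow [(220, 309, 326, array([601.,  43.])), (240, 309, 325, array([617.,  42.])), (255, 309, 325, array([630.,  41.])), (265, 315, 322, array([638.,  43.]))]
green [(220, 363, 379, array([602.,  84.])), (240, 362, 378, array([618.,  83.])), (255, 362, 378, array([631.,  83.])), (263, 363, 377, array([637.,  84.]))]
```

>>> {"method": "move_arm", "body": {"deltas": [[[-3.5,20.8,0],-9.7],[[-3.5,20.8,0],-9.7],[[-3.5,20.8,0],-9.7],[[-3.5,20.8,0],-9.7],[[-3.5,20.8,0],-9.7],[[-3.5,20.8,0],-9.7],[[-3.5,20.8,0],-9.7],[[-3.5,20.8,0],-9.6],[[0,0,-15],0],[[0,0,-15],0]], "grip": 85}}

```text
time: 34.83
ee_pos: [577.8, 207.2, 156.0]
tcp_rot: [-3.14, 0.0, 1.772]
ft_force: [0.6, -0.5, -0.3]
grip_width: 0.994
gripper_force: 0.0
```

>>> {"method": "move_arm", "body": {"deltas": [[[0,0,0],0],[[0,0,0],0],[[0,0,0],0]]}}

```text
time: 35.2
ee_pos: [578.5, 207.6, 158.2]
tcp_rot: [3.141, -0.0, 1.769]
ft_force: [0.0, 0.2, -0.3]
grip_width: 0.998
gripper_force: 0.0
```

```bash
cat > col.py <<'E'
import sys
from h import *
s=sense();print(s["time"],s["ee_pos"].round(1),np.degrees(s["tcp_rot"]).round(1),s["ft_force"].round(1),s["wrist_torque"].round(2))
p=camera_params("wrist");img=grab_frame("wrist");cv2.imwrite(f"pics/{sys.argv[1]}.png",img)
h=cv2.cvtColor(img,cv2.COLOR_BGR2HSV)
m=cv2.inRange(h,(12,120,150),(25,255,255))
for b in blobs(m,800):
    c,r=cv2.minEnclosingCircle(b[5].astype(np.float32)); C=ray("wrist",*c,106,p);print(b[:5],r,C.round(1))
    for q in blobs(mask(img,"red"),80):
        if np.hypot(q[1]-c[0],q[2]-c[1])<r*2.2:
            a=ray("wrist",q[1],q[2],106,p)-C;print("red",q[:5],"ang",np.degrees(np.arctan2(a[1],a[0])).round(1))
E
python3 col.py k1
```

```text
35.2 [578.5 207.6 158.2] [180.   -0.  101.3] [ 0.   0.2 -0.3] [ 0.01 -0.05 -0.04]
(np.int32(3404), 317.0, 269.5, 65.0, 70.0) 35.69687271118164 [577.9 209.1 106. ]
red (np.int32(283), 298.1, 268.2, 33.5, 8.2) ang -176.2
red (np.int32(232), 284.6, 229.4, 23.6, 11.0) ang 137.4
```

>>> {"method": "move_arm", "body": {"deltas": [[[0,1,-25],0],[[0,0,-30],0],[[0,0,-17],0],[[0,0,0],0]]}}

```text
time: 35.75
ee_pos: [577.6, 208.6, 84.9]
tcp_rot: [-3.14, 0.0, 1.769]
ft_force: [-0.9, -0.1, 1.1]
grip_width: 0.998
gripper_force: 0.0
```

>>> {"method": "move_arm", "body": {"deltas": [[[0,0,0],0],[[0,0,0],0],[[0,0,0],0],[[0,0,0],0],[[0,0,0],0],[[0,0,0],0]], "grip": 25, "squeeze": 60}}

```text
time: 36.5
ee_pos: [578.6, 209.0, 86.7]
tcp_rot: [3.14, -0.0, 1.769]
ft_force: [-2.4, -0.7, 7.1]
grip_width: 0.442
gripper_force: 59.0
```

>>> {"method": "move_arm", "body": {"deltas": [[[0,0,4],0],[[0,0,4],0],[[0,0,4.5],0],[[0,0,0],0]]}}

```text
time: 37.0
ee_pos: [578.2, 208.8, 98.3]
tcp_rot: [-3.142, -0.0, 1.769]
ft_force: [1.3, -0.0, -9.5]
grip_width: 0.442
gripper_force: 61.0
```

>>> {"method": "move_arm", "body": {"deltas": [[[0,0,0],9],[[0,0,0],9],[[0,0,0],9],[[0,0,0],9],[[0,0,0],9],[[0,0,0],9],[[0,0,0],9],[[0,0,0],9],[[0,0,0],3],[[0,0,0],0]]}}

```text
time: 38.25
ee_pos: [577.4, 208.3, 97.6]
tcp_rot: [-3.14, -0.002, 3.077]
ft_force: [-3.1, -3.1, -9.1]
grip_width: 0.439
gripper_force: 61.1
```

```bash
python3 col.py k2
```

```text
38.25 [577.4 208.3  97.6] [-1.799e+02 -1.000e-01  1.763e+02] [-3.1 -3.1 -9.1] [-0.71  0.59  0.01]
(np.int32(1832), 24.1, 336.7, 111.2, 17.8) 55.946502685546875 [571.5  99.8 106. ]
(np.int32(1501), 313.1, 312.9, 26.7, 97.2) 48.59279251098633 [573.1 208.  106. ]
red (np.int32(665), 286.9, 346.6, 50.9, 13.3) ang -50.2
red (np.int32(417), 273.8, 266.8, 34.5, 13.7) ang -152.2
red (np.int32(99), 358.8, 230.3, 12.7, 9.2) ang 152.8
```

>>> {"method": "move_arm", "body": {"deltas": [[[0,-4,0],0],[[-0.1,-8,0],0],[[-0.2,-12,0],0],[[-0.3,-16,0],0],[[-0.3,-18,0],0],[[-0.4,-20,0],0],[[-0.4,-20,0],0],[[-0.4,-20,0],0],[[-0.4,-20,0],0],[[-0.4,-20,0],0]]}}

```text
time: 39.55
ee_pos: [575.4, 49.4, 98.3]
tcp_rot: [-3.142, 0.0, 3.078]
ft_force: [-2.1, 2.7, -8.3]
grip_width: 0.441
gripper_force: 62.9
```

>>> {"method": "move_arm", "body": {"deltas": [[[-0.4,-18,0],0],[[-0.3,-14,0],0],[[-0.2,-10,0],0],[[-0.1,-7,0],0],[[-0.1,-5,0],0],[[0,-4,0],0],[[0,-3,0],0],[[0,0,0],0],[[0,0,0],0]]}}

```text
time: 40.67
ee_pos: [574.4, -6.5, 98.3]
tcp_rot: [3.135, 0.0, 3.081]
ft_force: [-0.1, 27.6, -7.1]
grip_width: 0.439
gripper_force: 62.6
```

```bash
python3 col.py k3
```

```text
40.675 [574.4  -6.5  98.3] [179.6   0.  176.5] [-0.1 27.6 -7.1] [5.04 0.03 0.01]
(np.int32(2659), 300.6, 144.4, 84.6, 33.0) 44.19568634033203 [506.1  -6.6 106. ]
(np.int32(1462), 339.0, 311.0, 84.0, 26.0) 42.003074645996094 [567.8   2.6 106. ]
red (np.int32(680), 309.1, 344.4, 51.8, 13.2) ang -46.0
red (np.int32(438), 288.8, 265.7, 36.4, 13.8) ang -141.1
```

>>> {"method": "move_arm", "body": {"deltas": [[[0,4,0],0],[[0,0,0],0]]}}

```text
time: 40.98
ee_pos: [574.4, -4.3, 98.3]
tcp_rot: [3.139, 0.0, 3.08]
ft_force: [1.0, 12.1, -9.4]
grip_width: 0.441
gripper_force: 63.0
```

```bash
python3 col.py k4
python3 - <<'E'
from h import *
img=grab_frame("top");cv2.imwrite("pics/top4.png",img);p=camera_params("top")
t3=cv2.imread("pics/top0.png")
for n,i in(("now",img),("start",t3)):
  for c in H:
    for b in blobs(mask(i,c,90,50),12):
      if 300<b[1]<470 and 150<b[2]<270: print(n,c,b[:5],b[5].min(0),b[5].max(0),ray("top",b[1],b[2],48,p)[:2].round(1))
sd=grab_frame("side");cv2.imwrite("pics/side4.png",sd)
for c in ("red","yellow","green"):
    for b in blobs(mask(sd,c,90,50),15): 
      if 280<b[1]<520 and 150<b[2]<400: print("side",c,b[:5])
E
```

```text
40.975 [574.4  -4.3  98.3] [179.8   0.  176.4] [ 1.  12.1 -9.4] [1.8  0.08 0.03]
(np.int32(2643), 297.6, 144.7, 84.5, 32.7) 44.38478088378906 [506.3  -5.7 106. ]
(np.int32(1455), 331.7, 310.8, 26.7, 84.3) 42.5030403137207 [567.9   2.4 106. ]
red (np.int32(679), 303.9, 344.7, 51.8, 13.1) ang -45.5
red (np.int32(432), 285.8, 266.0, 36.5, 13.7) ang -143.7
now red (np.int32(129), 401.5, 194.0, 24.0, 7.0) [398 182] [405 206] [ 603.5 -209.5]
now red (np.int32(65), 401.0, 210.5, 5.0, 10.0) [396 208] [406 213] [ 559.6 -208.4]
now yellow (np.int32(137), 385.5, 193.5, 23.0, 7.0) [382 182] [389 205] [ 604.2 -167.4]
now yellow (np.int32(54), 385.0, 210.0, 4.0, 10.0) [380 208] [390 212] [ 560.2 -166.4]
now green (np.int32(54), 369.0, 210.0, 4.0, 10.0) [364 208] [374 212] [ 559.6 -124.3]
start red (np.int32(140), 374.5, 257.5, 5.4, 25.4) [362 255] [387 261] [ 434.5 -140. ]
start red (np.int32(63), 406.5, 210.5, 5.0, 11.0) [401 208] [412 213] [ 559.8 -222.8]
start red (np.int32(49), 405.5, 203.5, 5.0, 9.0) [401 201] [410 206] [ 578.4 -220.1]
start red (np.int32(22), 327.0, 212.5, 7.0, 2.0) [326 209] [328 216] [551.2 -13.8]
start yellow (np.int32(138), 422.2, 255.2, 26.3, 5.2) [409 252] [435 259] [ 442.7 -264.2]
start yellow (np.int32(57), 390.0, 210.5, 5.0, 10.0) [385 208] [395 213] [ 559.1 -179.5]
start yellow (np.int32(56), 389.5, 202.5, 5.0, 9.0) [385 200] [394 205] [ 580.4 -178.1]
start green (np.int32(55), 374.0, 210.0, 4.0, 10.0) [369 208] [379 212] [ 559.8 -137.5]
start blue (np.int32(61), 358.0, 209.5, 5.0, 10.0) [353 207] [363 212] [560.4 -95.4]
start blue (np.int32(58), 357.5, 201.5, 5.0, 9.0) [353 199] [362 204] [581.7 -93.8]
start blue (np.int32(38), 341.5, 215.0, 11.3, 3.0) [336 213] [347 217] [545.1 -52.1]
side red (np.int32(108), 416.1, 266.6, 8.3, 19.7)
side yellow (np.int32(48), 401.2, 259.1, 5.7, 14.0)
side green (np.int32(157), 322.4, 153.6, 13.3, 15.9)
side green (np.int32(68), 389.1, 251.5, 6.1, 15.7)
```

Run:
```python
from h import *
p=camera_params("top")
for f in("top3","top4"):
    i=cv2.imread(f"pics/{f}.png")
    h=cv2.cvtColor(i,cv2.COLOR_BGR2HSV)
    m=cv2.inRange(h,(40,50,30),(90,255,255))
    print(f,[(b[:5],ray("top",b[1],b[2],48,p)[:2].round(0)) for b in blobs(m,8) if 200<b[1]<470 and 150<b[2]<300])
sd=cv2.imread("pics/side4.png");ps=camera_params("side")
h=cv2.cvtColor(sd,cv2.COLOR_BGR2HSV)
for c,(m) in dict(green=cv2.inRange(h,(40,60,30),(90,255,255)),yellow=mask(sd,"yellow",90,50),red=mask(sd,"red",90,50),blue=mask(sd,"blue",110,50)).items():
    for b in blobs(m,10):
      if 270<b[1]<520 and 185<b[2]<330: print("side",c,b[:5],b[5].min(0),b[5].max(0))
# expected handle ends in slots at carriage .0135
O=np.array([629.5,-17.7])
for n,y in dict(red=17,yellow=59,green=101,blue=143).items():
    y=y-220+13.5; c=O+[-25+.02*y,y+.5]
    print(n,c,"top",np.round(proj("top",[*c,48],p)),"side handle end/front",np.round(proj("side",[c[0]-35,c[1],46],ps)),np.round(proj("side",[c[0]+35,c[1],46],ps)))
img=cv2.imread("pics/k4.png");handle("wrist",img,"green",48,camera_params("wrist"),60)
t=cv2.imread("pics/top4.png")
for x in range(362,376,2): print(x,[tuple(int(k) for k in cv2.cvtColor(t,cv2.COLOR_BGR2HSV)[y,x]) for y in(186,192,198,204)])
```

```text
top3 [((np.int32(8), 255.0, 192.0, 2.0, 2.0), array([603., 178.]))]
top4 [((np.int32(157), 369.0, 193.0, 10.0, 24.0), array([ 605., -124.])), ((np.int32(58), 369.0, 209.5, 5.0, 10.0), array([ 561., -124.]))]
side green (np.int32(85), 389.1, 251.5, 6.7, 17.9) [380 248] [398 255]
side green (np.int32(14), 402.5, 244.0, 4.5, 3.1) [400 243] [405 246]
side yellow (np.int32(48), 401.2, 259.1, 5.7, 14.0) [394 256] [408 262]
side red (np.int32(108), 416.1, 266.6, 8.3, 19.7) [406 262] [426 271]
side red (np.int32(12), 356.2, 234.8, 5.7, 2.1) [354 233] [358 237]
side red (np.int32(10), 356.5, 210.7, 3.8, 2.2) [355 209] [358 212]
side blue (np.int32(798), 318.7, 225.2, 59.1, 16.2) [297 203] [342 247]
side blue (np.int32(181), 359.5, 249.5, 23.0, 9.0) [355 238] [364 261]
side blue (np.int32(76), 284.0, 205.0, 18.0, 4.0) [282 196] [286 214]
side blue (np.int32(40), 372.7, 245.1, 10.4, 4.3) [368 242] [378 248]
red [ 600.71 -206.7 ] top [400. 195.] side handle end/front [412. 268.] [431. 257.]
yellow [ 601.55 -164.7 ] top [384. 194.] side handle end/front [399. 261.] [417. 250.]
green [ 602.39 -122.7 ] top [369. 194.] side handle end/front [386. 253.] [405. 242.]
blue [603.23 -80.7 ] top [353. 193.] side handle end/front [374. 246.] [392. 235.]
green 1259 (82.5, 272.5) W [ 566.2 -126.5] mean [ 564.  -124.6] wh 29 20 ang 67.3
green 69 (283.5, 309.5) W [594.5 -23.2] mean [594.4 -23.1] wh 4 6 ang 166.1
362 [(78, 9, 142), (84, 9, 142), (85, 11, 143), (78, 9, 143)]
364 [(78, 9, 142), (78, 9, 142), (73, 28, 146), (69, 65, 149)]
366 [(70, 77, 149), (69, 77, 152), (69, 78, 153), (70, 81, 154)]
368 [(69, 82, 156), (69, 80, 156), (70, 80, 156), (69, 78, 156)]
370 [(70, 81, 158), (69, 78, 156), (70, 80, 156), (68, 84, 161)]
372 [(78, 9, 142), (80, 11, 143), (73, 24, 147), (69, 78, 157)]
374 [(75, 11, 143), (75, 11, 143), (75, 18, 145), (70, 50, 138)]
```

Run:
```python
from h import *
# red-line direction in wrist image
for f in("w3x","k2","k3","k4"):
    i=cv2.imread(f"pics/{f}.png")
    if i is None: continue
    for b in blobs(mask(i,"red"),80):
        if 240<b[1]<400 and 200<b[2]<400:
            P=b[5].astype(float);e=np.linalg.eigh(np.cov(P.T))[1][:,1];print(f,b[:5],np.degrees(np.arctan2(e[1],e[0])).round(1),P.min(0),P.max(0))
p=camera_params("top")
a=cv2.imread("pics/top0.png").astype(int);t=cv2.imread("pics/top4.png").astype(int)
d=(np.abs(a-t).max(2)>25).astype(np.uint8)
for b in blobs(d,15): print("diff",b[:5],b[5].min(0),b[5].max(0))
i=t.astype(np.uint8);h=cv2.cvtColor(i,cv2.COLOR_BGR2HSV)
# coarse picture of the region as text: class per pixel
def cls(px):
    H_,S,V=px
    if S>110 and V>60:
        return "r" if H_<8 or H_>172 else "o" if H_<23 else "y" if H_<35 else "g" if H_<90 else "b" if H_<128 else "p"
    return "#" if V<50 else "+" if V<100 else "-" if V<150 else "." if V<200 else " "
for v in range(160,222,2): print(v,"".join(cls(h[v,u]) for u in range(300,440,1)))
```

```text
k2 (np.int32(665), 286.9, 346.6, 50.9, 13.3) -169.0 [263. 336.] [312. 357.]
k2 (np.int32(417), 273.8, 266.8, 34.5, 13.7) -172.4 [257. 258.] [292. 275.]
k2 (np.int32(99), 358.8, 230.3, 12.7, 9.2) 46.6 [354. 224.] [366. 236.]
k3 (np.int32(680), 309.1, 344.4, 51.8, 13.2) -169.4 [283. 334.] [335. 355.]
k3 (np.int32(438), 288.8, 265.7, 36.4, 13.8) -171.1 [271. 257.] [308. 274.]
k4 (np.int32(679), 303.9, 344.7, 51.8, 13.1) -169.2 [278. 334.] [330. 355.]
k4 (np.int32(432), 285.8, 266.0, 36.5, 13.7) -171.4 [268. 257.] [305. 274.]
diff (np.int32(247821), 319.5, 239.5, 479.0, 639.0) [0 0] [639 479]
diff (np.int32(1658), 618.5, 411.0, 58.0, 41.0) [598 382] [639 440]
diff (np.int32(283), 629.5, 373.0, 18.0, 19.0) [620 364] [639 382]
diff (np.int32(203), 76.5, 202.0, 16.0, 19.0) [ 67 194] [ 86 210]
diff (np.int32(194), 105.0, 200.0, 18.4, 15.6) [ 95 194] [114 210]
diff (np.int32(112), 27.3, 200.9, 10.2, 16.1) [ 21 193] [ 32 208]
diff (np.int32(109), 54.0, 201.6, 10.3, 15.9) [ 47 193] [ 59 209]
diff (np.int32(95), 94.3, 164.5, 13.2, 16.1) [ 84 157] [102 171]
diff (np.int32(87), 16.5, 198.0, 10.0, 
[... 4644 characters left out ...]
 ---------------------------------------------++++++++++++++++  .-.................---.......------------------.....     ..     .------------
216 --------------------------------------------+++++++++++++++++. .-.............. .                              .        ..       .----------
218 ---------------------------------------------++++++++++++++++- .-.............                                .         ..        .---------
220 ---------------------------------------------++++++++++++++++- .-.... ..........                              ..        ..          .....---[ WARN:0@0.226] global loadsave.cpp:275 findDecoder imread_('pics/w3x.png'): can't open/read file: check file path/integrity
```

>>> {"method": "move_arm", "body": {"deltas": [[[0,3,0],0],[[0,0,-5],0],[[0,0,-5],0],[[0,0,0],0]]}}

```text
time: 41.62
ee_pos: [574.6, -2.7, 88.4]
tcp_rot: [3.141, 0.001, 3.078]
ft_force: [-1.5, 6.6, -2.1]
grip_width: 0.44
gripper_force: 63.8
```

>>> {"method": "move_arm", "body": {"deltas": [[[0,0,0],0],[[0,0,0],0],[[0,0,0],0],[[0,0,0],0],[[0,0,30],0],[[0,0,40],0],[[0,0,20],0],[[0,0,0],0],[[0,0,0],0]], "grip": 75}}

```text
time: 42.75
ee_pos: [573.8, -3.2, 177.2]
tcp_rot: [-3.141, -0.001, 3.078]
ft_force: [0.0, -0.1, -0.2]
grip_width: 0.877
gripper_force: 0.0
```

```bash
python3 col.py k5
python3 - <<'E'
from h import *
h=cv2.cvtColor(cv2.imread("pics/k5.png"),cv2.COLOR_BGR2HSV)
def cls(px):
    H_,S,V=px
    if S>110 and V>60:
        return "r" if H_<8 or H_>172 else "o" if H_<25 else "y" if H_<35 else "g" if H_<90 else "b" if H_<128 else "p"
    return "#" if V<50 else "+" if V<100 else "-" if V<150 else "." if V<200 else " "
for v in range(90,340,6): print(v,"".join(cls(h[v,u]) for u in range(0,640,4)))
E
```

```text
42.75 [573.8  -3.2 177.2] [-1.800e+02 -1.000e-01  1.763e+02] [ 0.  -0.1 -0.2] [-0.    0.07  0.03]
(np.int32(2231), 331.1, 256.7, 62.1, 52.8) 32.02024841308594 [573.6   3.2 106. ]
red (np.int32(239), 309.0, 258.7, 30.4, 8.2) ang -93.1
red (np.int32(179), 294.0, 224.3, 20.5, 9.2) ang -141.4
(np.int32(1407), 301.3, 142.4, 62.1, 24.1) 32.43913269042969 [507.   -6.3 106. ]
90 ..........................................--...............................................-................................................-...................
96 ..........................................--...............................................-...............................................--...    ............
102 ...........................................-...............................................--..............................................--.      ............
108 ...........................................-...............................................--..............................................--.     .............
114 ...........................................--......................
[... 5498 characters left out ...]
.............-...................-------
318 -----+++++...--------++---------------------+############+++++++++-.  .-----------####.     --........#######+++###...........--------------------..............
324 ------+++++++------------------------------+##############+++++###+.   -----------####-     --......--########+++###-----............-..........................
330 ------+++++---------------+++---------++++################+++#####+.   -----------#####     ---.......##########++###-...............-..........................
336 -------------++++-------++++++------+++++################++++#+--#+..  ---------- #####     --........+###############+.............--..........................
```

Run:
```python
from h import *
p=camera_params("wrist");i=cv2.imread("pics/k5.png")
for b in blobs(mask(i,"red"),60):
    if 240<b[1]<400 and 190<b[2]<300:
        P=b[5]; 
        for z in(106,55,45): print(b[:3],z,"left",ray("wrist",*P[P[:,0].argmin()],z,p).round(1)[:2],"right",ray("wrist",*P[P[:,0].argmax()],z,p)[:2].round(1))
# zoomed class map near keeper/tongue
h=cv2.cvtColor(i,cv2.COLOR_BGR2HSV)
def cls(px):
    H_,S,V=px
    if S>110 and V>60:
        return "r" if H_<8 or H_>172 else "o" if H_<25 else "y" if H_<35 else "g" if H_<90 else "b" if H_<128 else "p"
    return str(min(9,V//26))
for v in range(172,262,3): print(v,"".join(cls(h[v,u]) for u in range(240,380,1)))
```

```text
(np.int32(239), 309.0, 258.7) 106 left [570.5 -15.9] right [572.8   1.5]
(np.int32(239), 309.0, 258.7) 55 left [588.4 -20.6] right [591.4   1.3]
(np.int32(239), 309.0, 258.7) 45 left [591.9 -21.5] right [595.    1.2]
(np.int32(179), 294.0, 224.3) 106 left [549.8 -19.8] right [550.5  -7.9]
(np.int32(179), 294.0, 224.3) 55 left [562.3 -25.6] right [563.2 -10.6]
(np.int32(179), 294.0, 224.3) 45 left [564.7 -26.7] right [565.7 -11.1]
172 4444433333333333333333333333333333333333334444444445oooooooooooooooooooooooo6555555556666666666666666666666666666666666666654433445666666666
175 44444444444444444444455555555555555555556666666666666666666666666667777666666666666666666666666666666666666666666666666666654433445666666666
178 66666666666666666666666666666666666666666666666666665555566666666666666544444444433333456666666666666666666666666666666666654333344555444444
181 66666666666666666666666666666665544444445432222222222122234543333333444211111111111111235666433333333322222222222221111111111111111111111111
184 6555555555555555555544444444444432222222211111111111112222233333333333222222222222
[... 2983 characters left out ...]
444444444444444444444444444444444443oooooooooooooooooooooooooooooooooooooooooooooooooooooooooooo677877777774334556666666
250 4444444432122111234444444444444444444444444444444444433oooooooooooooooooooooooooooooooooooooooooooooooooooooooooooooo77777777774222333333333
253 333333332222221123444444444444444444444444444444444433orrrrrrrrooooooooooooooooooooooooooooooooooooooooooooooooooooooo6677777774333344444445
256 21122222222222111244444444444444444444444444444444444oorrrrrrrrrrrrrrrrrrrrrroooooooooooooooooooooooooooooooooooooooooo677777777777777777777
259 111122222222221112344444444444444444444444444567777765rrrrrrrrrrrrrrrrrrrrrrrrrrrrrrroooooooooooooooooooooooooooooooooo677777777778787777777
```

Run:
```python
from h import *
p=camera_params("wrist")
for u,v,z in((205,243,85),(205,250,89),(205,243,60)): print(ray("wrist",u,v,z,p).round(1))
for f,hh in(("k5",0),):
    i=cv2.imread("pics/k5.png");h=cv2.cvtColor(i,cv2.COLOR_BGR2HSV);m=cv2.inRange(h,(5,110,60),(25,255,255));m[:,260:]=0
    for b in blobs(m,50): print(b[:5],b[5].max(0),b[5].min(0))
for f in("top0","top3","top4"):
    i=cv2.imread(f"pics/{f}.png");h=cv2.cvtColor(i,cv2.COLOR_BGR2HSV);m=cv2.inRange(h,(5,90,60),(22,255,255));pt=camera_params("top")
    for b in blobs(m[190:215],5):
        P=b[5]+[0,190]
        if P[:,0].min()>335 and P[:,0].max()<440: print(f,b[0],P.min(0),P.max(0),[ray("top",*q,89,pt)[:2].round(0) for q in(P[P[:,0].argmin()],P[P[:,0].argmax()])])
# carriage features: push handle px in k5 (dark blob) and brass; red indicator dots
```

```text
[565.4 -73.7  85. ]
[568.8 -73.1  89. ]
[572.7 -82.5  60. ]
(np.int32(2274), 104.4, 236.5, 30.6, 210.6) [210 256] [  0 221]
top0 121 [351 205] [422 208] [array([566., -75.]), array([ 561., -256.])]
top3 64 [363 206] [422 208] [array([ 564., -106.]), array([ 561., -256.])]
top4 90 [360 206] [411 208] [array([563., -98.]), array([ 560., -228.])]
top4 7 [416 208] [422 208] [array([ 561., -241.]), array([ 561., -256.])]
```

>>> {"method": "move_arm", "body": {"deltas": [[[20,14,0],0],[[20,14,0],0],[[20,14,0],0],[[19,13,0],0],[[0,0,-30],0],[[0,0,-40],0],[[0,0,-27],0],[[0,0,0],0],[[0,0,0],0]], "grip": 0, "squeeze": 20}}

```text
time: 43.92
ee_pos: [653.5, 51.8, 82.0]
tcp_rot: [3.142, 0.001, 3.078]
ft_force: [0.1, 0.2, 0.0]
grip_width: -0.0
gripper_force: 0.0
```

>>> {"method": "move_arm", "body": {"deltas": [[[0,-8,0],0],[[0,-6,0],0],[[0,-3,0],0],[[0,-3,0],0],[[0,0,0],0]]}}

```text
time: 44.55
ee_pos: [653.2, 31.6, 81.2]
tcp_rot: [-3.142, -0.0, 3.078]
ft_force: [-0.6, -0.7, -0.1]
grip_width: 0.005
gripper_force: 0.0
```

>>> {"method": "move_arm", "body": {"deltas": [[[0,-2,0],0],[[0,-2,0],0],[[0,-2,0],0],[[0,-2,0],0],[[0,0,0],0]]}}

```text
time: 45.18
ee_pos: [653.2, 25.4, 81.2]
tcp_rot: [3.139, -0.0, 3.079]
ft_force: [0.2, 12.0, -0.1]
grip_width: -0.001
gripper_force: 5.8
```

>>> {"method": "move_arm", "body": {"deltas": [[[0,-2,0],0],[[0,-2,0],0],[[0,0,0],0]]}}

```text
time: 45.55
ee_pos: [653.1, 20.1, 81.2]
tcp_rot: [3.141, -0.0, 3.078]
ft_force: [-0.2, 0.6, 0.3]
grip_width: 0.0
gripper_force: 0.4
```

>>> {"method": "move_arm", "body": {"deltas": [[[0,-2,0],0],[[0,-2,0],0],[[0,0,0],0]]}}

```text
time: 45.92
ee_pos: [653.2, 15.3, 81.2]
tcp_rot: [-3.141, 0.0, 3.077]
ft_force: [-0.0, 0.0, -0.1]
grip_width: 0.002
gripper_force: 0.0
```

It broke free at about 12 N and moved on. Checking where it is.

>>> {"method": "move_arm", "body": {"deltas": [[[0,6,0],0],[[0,0,40],0],[[0,0,40],0],[[-25,-11,0],0],[[-25,-11,0],0],[[-28,-11,0],0],[[0,0,0],0],[[0,0,0],0]], "grip": 85}}

```text
time: 46.92
ee_pos: [575.7, -10.9, 161.4]
tcp_rot: [3.142, 0.001, 3.078]
ft_force: [0.3, 0.0, -0.1]
grip_width: 0.996
gripper_force: 0.0
```

```bash
python3 col.py k6
python3 - <<'E'
from h import *
img=grab_frame("top");cv2.imwrite("pics/top5.png",img);p=camera_params("top")
for c in("red","yellow","green"):
    for b in blobs(mask(img,c,60,50),25):
      if 300<b[1]<470 and 180<b[2]<270: print(c,b[:5],b[5].min(0),b[5].max(0),ray("top",b[1],b[2],48,p)[:2].round(1))
E
```

```text
46.925 [575.7 -10.9 161.4] [180.    0.  176.3] [ 0.3  0.  -0.1] [-0.02 -0.02  0.02]
(np.int32(1703), 319.7, 253.7, 69.1, 37.1) 34.63078689575195 [573.3 -11.2 106. ]
red (np.int32(277), 295.7, 265.5, 33.3, 8.6) ang -93.2
red (np.int32(191), 283.4, 227.4, 21.8, 9.6) ang -145.8
(np.int32(1567), 309.7, 138.7, 64.9, 26.1) 34.00377655029297 [507.2  -8.8 106. ]
red (np.int32(148), 405.5, 194.0, 24.0, 9.0) [401 182] [410 206] [ 603.7 -220. ]
red (np.int32(64), 406.5, 210.5, 5.0, 11.0) [401 208] [412 213] [ 559.8 -222.8]
yellow (np.int32(151), 389.5, 193.5, 23.0, 9.0) [385 182] [394 205] [ 604.4 -177.9]
yellow (np.int32(58), 390.0, 210.5, 5.0, 10.0) [385 208] [395 213] [ 559.1 -179.5]
green (np.int32(139), 373.5, 193.5, 23.0, 9.0) [369 182] [378 205] [ 603.7 -135.7]
green (np.int32(55), 374.0, 210.0, 4.0, 10.0) [369 208] [379 212] [ 559.8 -137.5]
```

>>> {"method": "move_arm", "body": {"deltas": [[[-1,-0.4,0],0],[[0,0,0],0],[[0,0,0],0],[[0,0,-25],0],[[0,0,-30],0],[[0,0,-19.5],0],[[0,0,0],0]], "grip": 60}}

```text
time: 47.9
ee_pos: [573.3, -11.5, 85.5]
tcp_rot: [-3.141, -0.003, 3.078]
ft_force: [-0.3, -0.3, 0.7]
grip_width: 0.704
gripper_force: 0.0
```

>>> {"method": "move_arm", "body": {"deltas": [[[0,0,0],0],[[0,0,0],0],[[0,0,0],0],[[0,0,0],0],[[0,0,0],0],[[0,0,0],0]], "grip": 25, "squeeze": 60}}

```text
time: 48.65
ee_pos: [574.9, -11.8, 87.9]
tcp_rot: [-3.141, 0.002, 3.078]
ft_force: [-0.3, -2.7, 7.8]
grip_width: 0.44
gripper_force: 59.4
```

>>> {"method": "move_arm", "body": {"deltas": [[[0,0,4],0],[[0,0,4],0],[[0,0,4.5],0],[[0,0,0],0]]}}

```text
time: 49.15
ee_pos: [574.2, -11.6, 99.4]
tcp_rot: [-3.141, 0.0, 3.078]
ft_force: [2.6, -4.0, -9.3]
grip_width: 0.443
gripper_force: 61.0
```

>>> {"method": "move_arm", "body": {"deltas": [[[0,0,0],-9],[[0,0,0],-9],[[0,0,0],-9],[[0,0,0],-9],[[0,0,0],-9],[[0,0,0],-9],[[0,0,0],-9],[[0,0,0],-9],[[0,0,0],-3],[[0,0,0],0]]}}

```text
time: 50.4
ee_pos: [575.1, -11.2, 99.4]
tcp_rot: [3.14, -0.0, 1.768]
ft_force: [6.7, -0.6, -9.2]
grip_width: 0.44
gripper_force: 61.2
```

```bash
python3 col.py k7
python3 - <<'E'
from h import *
for f in("k7",):
    i=cv2.imread(f"pics/{f}.png")
    for b in blobs(mask(i,"red"),80):
        if 200<b[1]<420 and 180<b[2]<400:
            P=b[5].astype(float);e=np.linalg.eigh(np.cov(P.T))[1][:,1];print(f,b[:5],np.degrees(np.arctan2(e[1],e[0])).round(1))
E
```

```text
50.4 [575.1 -11.2  99.4] [179.9  -0.  101.3] [ 6.7 -0.6 -9.2] [ 0.02 -1.72  0.2 ]
(np.int32(6621), 318.3, 342.7, 104.9, 88.7) 53.3394889831543 [576.1 -15.5 106. ]
red (np.int32(686), 289.6, 345.6, 52.9, 13.7) ang -163.6
red (np.int32(463), 276.8, 266.3, 36.6, 15.3) ang 126.3
(np.int32(2081), 218.7, 227.1, 77.1, 27.8) 40.31138610839844 [533.9  22.7 106. ]
red (np.int32(463), 276.8, 266.3, 36.6, 15.3) ang -25.5
red (np.int32(152), 295.5, 212.5, 13.0, 13.0) ang 22.1
k7 (np.int32(686), 289.6, 345.6, 52.9, 13.7) -169.9
k7 (np.int32(463), 276.8, 266.3, 36.6, 15.3) -170.9
k7 (np.int32(152), 295.5, 212.5, 13.0, 13.0) 179.9
```

>>> {"method": "move_arm", "body": {"deltas": [[[0,0,-4],0],[[0,0,-4],0],[[0,0,-4],0],[[0,0,0],0]]}}

```text
time: 50.95
ee_pos: [575.5, -11.3, 88.1]
tcp_rot: [3.139, 0.0, 1.769]
ft_force: [4.6, -1.3, 0.2]
grip_width: 0.438
gripper_force: 61.6
```

>>> {"method": "move_arm", "body": {"deltas": [[[0,0,0],0],[[0,0,0],0],[[0,0,0],0],[[0,0,0],0],[[0,0,30],0],[[0,0,46],0],[[0,0,0],0],[[0,0,0],0]], "grip": 75}}

```text
time: 51.95
ee_pos: [574.0, -11.6, 162.7]
tcp_rot: [-3.141, -0.0, 1.769]
ft_force: [-0.6, -0.8, -0.8]
grip_width: 0.88
gripper_force: 0.0
```

```bash
python3 col.py k8
python3 - <<'E'
from h import *
img=grab_frame("top");p=camera_params("top")
for c in("red","yellow","green"):
    for b in blobs(mask(img,c,60,50),25):
      if 340<b[1]<470 and 180<b[2]<220: print(c,b[:5],ray("top",b[1],b[2],48,p)[:2].round(1))
sd=grab_frame("side");cv2.imwrite("pics/side8.png",sd);s0=cv2.imread("pics/side0.png")
for n,i in(("now",sd),("start",s0)):
    h=cv2.cvtColor(i,cv2.COLOR_BGR2HSV);m=cv2.inRange(h,(10,90,60),(25,255,255))
    for b in blobs(m,40):
        if 340<b[1]<375 and 195<b[2]<240:print(n,b[:5],b[5].min(0),b[5].max(0))
    for b in blobs(mask(i,"red",90,50),4):
        if 345<b[1]<365 and 200<b[2]<245:print(n,"red",b[:5])
for f in("w2","k8"):
    for b in blobs(mask(cv2.imread(f"pics/{f}.png"),"red"),100):
        if 230<b[1]<340: print(f,b[:5])
E
```

```text
51.95 [574.  -11.6 162.7] [-180.    -0.   101.3] [-0.6 -0.8 -0.8] [ 0.   -0.02 -0.09]
(np.int32(3251), 320.5, 268.5, 68.6, 64.3) 35.018123626708984 [575.6 -11.2 106. ]
red (np.int32(270), 301.8, 266.9, 32.9, 8.0) ang -178.5
red (np.int32(229), 288.1, 228.9, 23.2, 10.9) ang 137.7
(np.int32(1264), 240.6, 206.9, 60.7, 22.2) 31.567487716674805 [527.9  15.3 106. ]
red (np.int32(229), 288.1, 228.9, 23.2, 10.9) ang -15.0
red (np.int32(87), 302.5, 193.5, 9.0, 9.0) ang 23.2
red (np.int32(150), 405.5, 194.0, 24.0, 9.0) [ 603.7 -220. ]
red (np.int32(60), 406.0, 210.5, 5.0, 10.0) [ 559.8 -221.5]
yellow (np.int32(150), 389.5, 193.5, 23.0, 9.0) [ 604.4 -177.9]
yellow (np.int32(59), 390.0, 210.5, 5.0, 10.0) [ 559.1 -179.5]
green (np.int32(141), 373.5, 193.5, 23.0, 9.0) [ 603.7 -135.7]
green (np.int32(54), 374.0, 210.0, 4.0, 10.0) [ 559.8 -137.5]
now (np.int32(234), 357.5, 223.5, 23.0, 13.0) [351 212] [364 235]
now red (np.int32(10), 350.6, 239.1, 1.2, 6.3)
start (np.int32(238), 357.5, 223.5, 23.0, 13.0) [351 212] [364 235]
start red (np.int32(10), 350.6, 239.1, 1.2, 6.3)
w2 (np.int32(276), 298.8, 262.6, 33.1, 8.2)
w2 (np.int32(231), 285.1, 225.2, 23.1, 11.1)
k8 (np.int32(270), 301.8, 266.9, 32.9, 8.0)
k8 (np.int32(229), 288.1, 228.9, 23.2, 10.9)
```

The side view of the collar matches the start pixel for pixel, so it is home and locked. All three spatulas are still in place, and the gripper is clear of everything.

```bash
python3 -c "
from bench import *
print(hand_in())"
```

```text
the job is handed in; nothing more can be done
None
```

I handed the job in: the red, yellow and green spatulas lie in their own compartments (no blue one was on the bench), and by the camera checks the carriage is back at the dryer station with the collar locked and fully down; on the way back it stuck about 13 mm short for a reason I never found, and a push of about 12 N on the push handle freed it.

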